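# Light, load and set a benchtop blast cabinet

### The job

First hang the yellow work lamp by its loop on the orange sprung hook, and before letting go tug it down gently so that the hook visibly gives and you know it is held. Then pass every rusty stub axle through the yellow-rimmed port in the sloping front wall of the blue cabinet, neither axle nor gripper touching the rim or that wall, and leave them all standing upright on the cabinet floor. Last, turn the regulator's black sleeve to 4 on its scale; leave everything else where it is.

Things in the scene. Friction and masses are not known exactly. Their poses are not given: they have to be found in the camera images.
- lamp_mid (a point): yellow work lamp standing upright, 0.22 kg: body 36 mm (x) by 46 (y) by 95 high, this point at the body's centre, 47.5 mm above its foot. On top a wire loop (wire 8 mm) in the lamp's y-z plane, opening 30 mm wide, 34 high; 137 mm tall in all. Grasp the body's y faces near their top, fingers straddling the loop; either way round will do
- lamp_loop (a point): underside of the middle of the lamp loop's top bar, where it rests on a hook; 129 mm above the lamp's foot
- hook_seat (a point): seat for the loop: top of the orange hook's level bar (8 mm thick, along the hook's x), 244 mm up when unloaded. A post (290 mm tall, 30 wide) stands 100 mm to its +x. The bar ends 30 mm to its -x (robot side) in an upturned tip, 14 mm higher than the bar, ending 44 mm from here. Bring the loop past the tip from the -x side, along the hook's +x, then lower
- hook (a joint): how far the sprung hook has been drawn down, m: 0 unloaded, 0.3 N per mm, stop at 0.05. The lamp's weight alone draws it about 0.007; a gentle tug takes it to about 0.02 to 0.03; beyond 0.045 is a hard pull
- cabinet: fixed blue blast cabinet, 360 mm deep (x), 320 wide (y), walls 6 mm; origin at the centre of its underside, floor top 12 mm up. Front (-x) wall 59 mm high; from it a pale front wall slopes up at 30 degrees towards +x to a flat roof, 195 mm high, that begins 55 mm to the +x side of the origin
- port_mid (a point): centre of the port in the sloping pale wall (6 mm thick, yellow rim), 120 mm up, 75 mm to the cabinet origin's -x. Own x up the slope, y across, z outward. Opening 150 mm along the slope (130 seen from above), 170 wide. Lower axles in from straight above, fingers across the cabinet's y; there is floor for four, e.g. 35 mm before/behind, 33 mm left/right of the centre
- port: the sloping pale wall with the port; origin and axes as port_mid
- sleeve (a joint): angle of the regulator's sleeve, rad, growing clockwise seen from above; detents every 20 degrees (0.349 rad) at scale values 0 to 8: value 0 is 0 rad, 4 is 1.396. White ticks, those of 0, 4 and 8 long; tick 4 points to the regulator's -x (to the robot), tick 0 to the robot's right; red pointer on the sleeve
- sleeve_mid (a point): centre of the black upright sleeve, 42 mm across, 50 mm tall, on the fixed grey regulator block (100 by 100 mm, 50 high); 75 mm above the work surface. Turns with about 0.06 N m
- axle1_mid (a point): rusty brown stub axle standing upright, 100 mm tall: round flange at the foot 50 mm across, 30 thick, above it a stem 24 mm across, 70 long (grasp the stem); 0.3 kg. This point is on its axis half-way up, 50 mm above the foot; z along the stem. Some of the four may be absent
- axle2_mid (a point): rusty brown stub axle standing upright, 100 mm tall: round flange at the foot 50 mm across, 30 thick, above it a stem 24 mm across, 70 long (grasp the stem); 0.3 kg. This point is on its axis half-way up, 50 mm above the foot; z along the stem. Some of the four may be absent
- axle3_mid (a point): rusty brown stub axle standing upright, 100 mm tall: round flange at the foot 50 mm across, 30 thick, above it a stem 24 mm across, 70 long (grasp the stem); 0.3 kg. This point is on its axis half-way up, 50 mm above the foot; z along the stem. Some of the four may be absent
- axle4_mid (a point): rusty brown stub axle standing upright, 100 mm tall: round flange at the foot 50 mm across, 30 thick, above it a stem 24 mm across, 70 long (grasp the stem); 0.3 kg. This point is on its axis half-way up, 50 mm above the foot; z along the stem. Some of the four may be absent
- spray_can: bystander, leave alone: upright spray can, 60 mm across, 170 mm tall; origin at the centre of its underside
- jug: bystander, leave alone: upright bottle, 80 mm across, 200 mm tall; origin at the centre of its underside
- wrench: bystander, leave alone: wrench 180 mm long, lying flat; origin at the centre of its underside
- screwdriver: bystander, leave alone: screwdriver 190 mm long, lying; origin at the centre of its underside
- wire_brush: bystander, leave alone: brush 180 mm long, lying; origin at the centre of its underside
- tape: bystander, leave alone: roll of blue tape 100 mm across, 24 mm high, lying flat; origin at the centre of its underside
- tin: bystander, leave alone: open tin cup 70 mm across, 80 mm tall; origin at the centre of its underside
Mind the look-alikes: they are no part of the job. Leave any purple or red look-alike of the part that bears axle4_mid alone.

How it is judged:
By the outcome, as a careful person would: the job done as asked, in the order asked, and still so for the second after the job is handed in, with the robot touching nothing.
Of axle1, axle2, axle3, axle4 only 2 to 4 are there at a start; the rules pass over those that are not, and their reading is None.
At some moment in a run one of axle1, axle2, axle3, axle4 may be knocked a few centimetres aside while the robot is not near it.
It also fails if it takes over 210 s, if anything falls off the work surface, if the arm or the gripper's body presses on something with over 40 N, if the wrist force passes 120 N, or if a joint passes its speed limit or range.

### The arm

A 7-joint arm with a two-finger parallel gripper is mounted at the origin on the work surface. World frame = base frame: x ahead of the robot, y to its left, z up, the work surface at z = 0. Lengths are in m, angles in rad, forces in N, time in s.
With the tool pointing down it reaches from about 0.4 to 0.85 m from the base axis. Payload 4.5 kg.
Tool frame: the origin (TCP) lies on the centre line of the jaws, within the pads' length; the fingertips stand r.tips_ahead ahead of it and the grasp point (between the pads) is the TCP (r.tips_ahead is the distance from the TCP to the fingertips, in m); z points along the fingers, y is the direction in which the jaws open and shut (so a half turn about z gives the same grasp; the last joint's range is limited). The gripper opens to 88 mm and grips with 3 to 60 N. Pads are 18 mm wide; open, the fingers measure 123 mm over their backs; the gripper's body (75 mm by 187 mm) begins 45 mm behind the grasp point.
Start: joints at [-1.131, 0.689, -0.195, 1.565, 0.157, 0.902, -0.215], TCP at [0.247, 0.574, 0.258] pointing down, gripper open.
Joint ranges: [-3.01, 3.01], [-0.46, 2.08], [-1.47, 1.51], [0.13, 2.56], [-1, 4.14], [0.04, 2.09], [-2.66, 2.66]. Speed limits (rad/s): [2.57, 2.57, 3.14, 3.14, 3.14, 3.14, 3.14].

### API

Orientations are given as a unit quaternion [x, y, z, w].
In Python, from plant import r gives the robot as it stands.
- The arm moves only by the shell command python3 -m inch 'ROWS' [FORCE]. ROWS is JSON, a list of rows, each a list of 5 numbers: the shift along the world's x, y, z in units of 25 mm (1.0 is 25 mm), then the turn about the world's z in units of 6 degrees (1.0 is 6 degrees), then the finger opening in mm, from 0 to 88.1. A call has 1 to 5 rows; each row shifts and turns the commanded pose from where the row before left it; what a row does not reach is not made up. A row lasts 1/10 s, in which the tool goes at most 50 mm and 8.59 degrees, less where a joint would pass 70% of its speed; a pose out of reach is approached as far as the arm can. A call is refused whole if a number of a shift passes 1 or a number of a turn 1, either way. A call with a gripper value outside its range is refused whole. The fingers move at their own pace and stop on an object; FORCE is the grip in N (left out, the last holds). Time passes only in rows, so rows that do not move let the fingers close. It gives the time, the measured TCP pose, the force and the opening at its end, in the units of the state.
- r.get_state(): the state, without advancing time (a new reading comes with each control period).
- r.snapshot(name): name is "scene" or "top" or "wrist"; returns a dict with "pixels" (384x512x3 uint8, red, green, blue), "range_z" (384x512 float32, m along the optical axis (not along the pixel's ray), 0 where there is no reading), "K" (3x3 intrinsics, pixels), "position" and "attitude" of the camera in the world. Camera axes: x right, y up, looking along -z (the intrinsics and any distortion apply to the point x, -y, -z); pixel columns grow to the right and rows downward; lengths in m; the calibration is good to about 2 mm. A picture is of the moment at which its call begins.
- r.finish_job(): hands the job in, once; it reports no verdict.
The state is a dict: "clock": time; "q": joint angles; "qd": joint speeds; "joint_torque": joint torques, N m; "tool_pos": TCP position; "eef_rot": TCP orientation; "contact_force": force on the tool from outside, world axes, zero at the start; "moment": the same for the moment, N m; "opening": opening from 0.0 (shut) to 1.0 (fully open).
Only numpy, scipy, OpenCV 4.12 (cv2) and the standard library are available. Lean on these libraries where they do the work, as an engineer would, in place of code of your own. Each camera call takes 0.05 s, during which the arm holds its last target. There are 200 camera calls.

## Working session

There is one attempt and no reset: what is moved stays moved. The work goes in short steps, Python scripts to look and compute and a shell command to move; the robot and the scene stay as the last step left them, time stands still between calls to the robot, and variables do not carry over. Pictures are saved under pics/ and viewed, about 12 in all and at most 16, crops included, and the job is handed in when it is done.

```bash
ls; mkdir -p pics
cat > h.py <<'E'
import numpy as np, cv2
from plant import r
from scipy.spatial.transform import Rotation as R
def snap(n,save=None):
    s=r.snapshot(n)
    if save: cv2.imwrite('pics/'+save,s['pixels'][:,:,::-1])
    a=np.array(s['attitude'],float)
    s['R']=R.from_quat(a).as_matrix() if a.size==4 else a.reshape(3,3)
    return s
def cloud(s):
    d=s['range_z'];K=s['K'];v,u=np.mgrid[:d.shape[0],:d.shape[1]]
    p=np.stack([(u-K[0,2])/K[0,0]*d,-(v-K[1,2])/K[1,1]*d,-d],-1)
    P=p@s['R'].T+s['position'];P[d<=0]=np.nan
    return P
E
python3 - <<'E'
from h import *
for n in ['scene','top','wrist']:
    s=snap(n,n+'0.png');print(n,np.array(s['position']),s['attitude'],s['K'].tolist(),[k for k in s])
    np.save(n+'0.npy',cloud(s))
st=r.get_state();print(st,r.tips_ahead)
E
```

```text
pics
scene [1.18617125 0.15685536 1.20780687] [0.17948576 0.23485788 0.76531909 0.57176336] [[397.5630187987283, 0.0, 253.42940418646364], [0.0, 397.5630187987283, 194.77230190107952], [0.0, 0.0, 1.0]] ['pixels', 'range_z', 'K', 'position', 'attitude', 'R']
top [ 0.29424767 -0.03411091  1.32361008] [-0.05339041  0.06510622  0.71298096 -0.69610976] [[355.86368849495994, 0.0, 253.12803646601412], [0.0, 355.86368849495994, 190.50692431900944], [0.0, 0.0, 1.0]] ['pixels', 'range_z', 'K', 'position', 'attitude', 'R']
wrist [0.18071944 0.60210083 0.3847524 ] [-0.12127602 -0.07865481  0.54473202  0.82605846] [[306.0133054227291, 0.0, 251.81167607323025], [0.0, 306.0133054227291, 192.95272003923256], [0.0, 0.0, 1.0]] ['pixels', 'range_z', 'K', 'position', 'attitude', 'R']
{'clock': 0.15, 'q': array([-1.1312115 ,  0.68979764, -0.19452112,  1.56611503,  0.15729642,
        0.902535  , -0.21508494]), 'qd': array([-7.61262538e-04, -1.82519344e-03, -4.83656138e-04, -2.74219755e-04,
       -1.69685799e-03,  1.56268634e-03,  4.38773082e-07]), 'joint_torque': array([-1.10876677e-03, -5.27859306e+01, -1.26855556e+00, -1.53585935e+01,
       -5.25269494e-02,  3.90201210e-03,  1.21554799e-04]), 'tool_pos': array([0.24656114, 0.57379367, 0.25708752]), 'eef_rot': array([ 2.01466672e-01,  9.79495096e-01, -7.27208206e-04, -9.13250964e-05]), 'contact_force': array([-0.98216925,  0.71754912,  0.50590464]), 'moment': array([-0.01250047, -0.0017823 , -0.0284815 ]), 'opening': 0.9976457766971253} 0.019
```

View pics/top0.png

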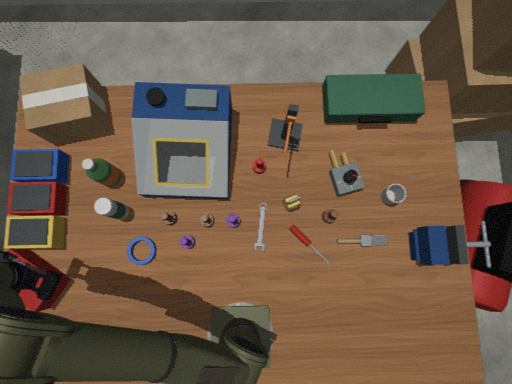

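View pics/scene0.png

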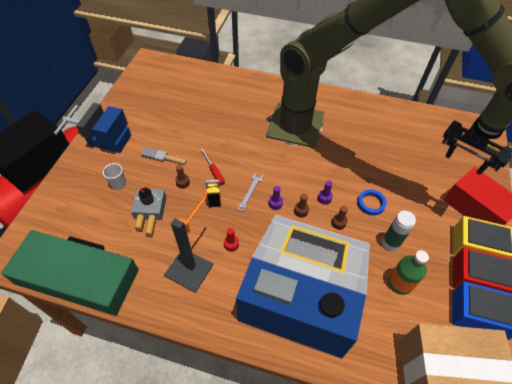

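Top view: lamp at (292,203), hook bar running from (290,175) to its post at (290,130), and regulator at (347,180). Brown axles are at (168,217), (206,219) and (330,215). Purple and red look-alikes are at (187,241), (233,220) and (259,165). The port is at (181,163).

```bash
cat >> h.py <<'E'
def hsv(s): return cv2.cvtColor(s['pixels'],cv2.COLOR_RGB2HSV)
def reg(P,m,c,w):
    u,v=c;k=np.zeros(m.shape,bool);k[max(v-w,0):v+w,max(u-w,0):u+w]=1
    return P[m&k&np.isfinite(P[...,2])]
def circ(q):
    (c,rad)=cv2.minEnclosingCircle(q[:,:2].astype(np.float32));return np.round(c,4),round(rad,4)
E
python3 - <<'E'
from h import *
np.set_printoptions(precision=4,suppress=True)
C={'scene':dict(ax=[(340,217),(303,205),(182,177)],lamp=(213,194),hook=(190,212),sl=(147,198),port=(316,248)),
'top':dict(ax=[(168,217),(206,219),(330,215)],lamp=(292,203),hook=(291,140),sl=(347,180),port=(181,163))}
for n in C:
    P=np.load(n+'0.npy');im=cv2.imread(f'pics/{n}0.png');H=cv2.cvtColor(im,cv2.COLOR_BGR2HSV);c=C[n]
    allm=np.ones(H.shape[:2],bool);z=P[...,2]
    for a in c['ax']:
        t=reg(P,allm&(z>.092)&(z<.115),a,18);st=reg(P,allm&(z>.036)&(z<.11),a,18);f=reg(P,(z>.01),a,18)
        print(n,'ax',a,len(t),t.mean(0),t.max(0),'stem',circ(st),'all',circ(f))
    yel=(abs(H[...,0].astype(int)-26)<7)&(H[...,1]>130)&(H[...,2]>100)
    l=reg(P,yel&(z>.01)|(z>.05)&(z<.15),c['lamp'],18)
    for lo,hi in[(.01,.06),(.06,.1),(.1,.125),(.125,.15)]:
        q=l[(l[:,2]>lo)&(l[:,2]<hi)]
        if len(q)>3: print('lamp',lo,len(q),q.mean(0),cv2.minAreaRect(q[:,:2].astype(np.float32)))
    o=(abs(H[...,0].astype(int)-11)<6)&(H[...,1]>170)
    q=reg(P,o&(z>.15),c['hook'],55)
    if len(q): print('hook',len(q),q.mean(0),q.min(0),q.max(0),cv2.fitLine(q[:,:2].astype(np.float32),2,0,.01,.01).ravel())
    q=reg(P,(z>.265)&(z<.31),c['hook'],60); 
    if len(q):print('post',len(q),q.mean(0),cv2.minAreaRect(q[:,:2].astype(np.float32)))
    q=reg(P,(z>.085)&(z<.115),c['sl'],22);print('sleeve',len(q),q.mean(0),circ(q))
    q=reg(P,(z>.045)&(z<.055),c['sl'],25);print('block',cv2.minAreaRect(q[:,:2].astype(np.float32)))
    q=reg(P,yel&(z>.05)&(z<.18),c['port'],45);print('port',len(q),q.min(0),q.max(0),cv2.minAreaRect(q[:,:2].astype(np.float32)))
    q=reg(P,(z>.18)&(z<.205),(c['port'][0],c['port'][1]+(-65 if n=='top' else 50)),60);print('roof',len(q),cv2.minAreaRect(q[:,:2].astype(np.float32)))
for n,b in(('top',(110,70,410,270)),('scene',(120,140,400,320))):
    im=cv2.imread(f'pics/{n}0.png')[b[1]:b[3],b[0]:b[2]];cv2.imwrite(f'pics/{n}0c.png',cv2.resize(im,None,fx=2.6,fy=2.6,interpolation=2))
E
```

```text
scene ax (340, 217) 42 [0.4237 0.251  0.0992] [0.4334 0.2631 0.1041] stem (array([0.4708, 0.229 ]), 0.0652) all (array([0.4352, 0.2043]), 0.0945)
scene ax (303, 205) 40 [0.413  0.1142 0.0994] [0.4226 0.1251 0.1042] stem (array([0.4574, 0.1027]), 0.0645) all (array([0.4205, 0.1193]), 0.105)
scene ax (182, 177) 35 [ 0.4171 -0.3367  0.0999] [ 0.4268 -0.3267  0.1067] stem (array([ 0.4526, -0.3542]), 0.0527) all (array([ 0.4103, -0.3876]), 0.0948)
lamp 0.01 22 [ 0.4817 -0.1869  0.0544] ((0.48061051964759827, -0.18755245208740234), (0.010490118525922298, 0.04578808322548866), 26.410430908203125)
lamp 0.06 170 [ 0.4735 -0.1905  0.0869] ((0.46823692321777344, -0.19320447742938995), (0.0406983382999897, 0.04482276365160942), 19.175622940063477)
lamp 0.1 25 [ 0.4674 -0.1924  0.1096] ((0.47048452496528625, -0.19231829047203064), (0.022763635963201523, 0.042527131736278534), 4.841993808746338)
lamp 0.125 35 [ 0.4653 -0.1947  0.1342] ((0.4642515480518341, -0.19504091143608093), (0.008455486968159676, 0.04443681240081787), 19.604015350341797)
hook 158 [ 0.6636 -0.1684  0.2474] [ 0.5864 -0.1926  0.
[... 1733 characters left out ...]
74   0.2417] [ 0.5951 -0.1889  0.1624] [ 0.7192 -0.1542  0.2643] [ 0.985  -0.1726  0.6835 -0.174 ]
post 101 [ 0.7211 -0.1838  0.2838] ((0.717989981174469, -0.1831706017255783), (0.03029852919280529, 0.03562977910041809), 77.8087158203125)
sleeve 127 [ 0.5483 -0.4055  0.0981] (array([ 0.5506, -0.4073]), 0.0224)
block ((0.549848198890686, -0.4073336124420166), (0.10038194060325623, 0.10098040103912354), 14.16429328918457)
port 405 [0.5242 0.0954 0.076 ] [0.6784 0.2852 0.1695] ((0.6012598276138306, 0.19136196374893188), (0.18418601155281067, 0.14567618072032928), 86.73082733154297)
roof 3542 ((0.7749612331390381, 0.17934048175811768), (0.32119208574295044, 0.1685832142829895), 86.6754150390625)
```

View pics/top0c.png

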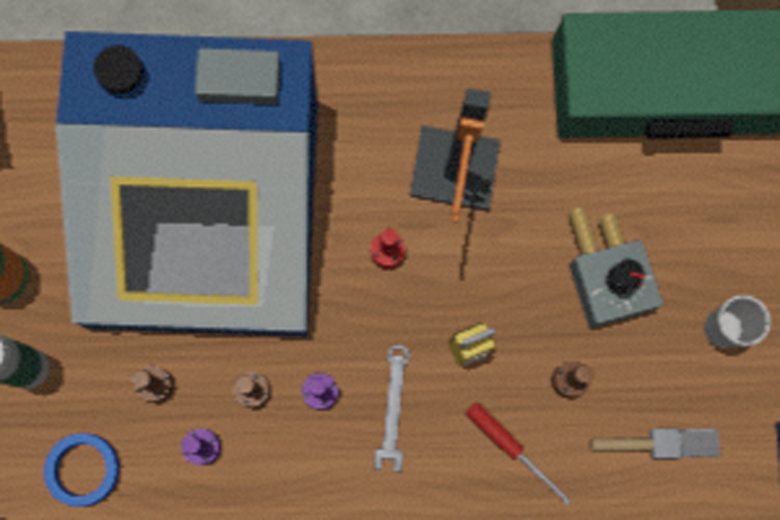

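Run:
```python
from h import *
np.set_printoptions(precision=4,suppress=True)
P=np.vstack([np.load('scene0.npy').reshape(-1,3),np.load('top0.npy').reshape(-1,3)])
d=P-[.2466,.5738,.257];a=np.deg2rad(66.8);y=d@[np.cos(a),np.sin(a),0];x=d@[np.sin(a),-np.cos(a),0]
for z in np.arange(-.03,.26,.015):
    k=(d[:,2]>z)&(d[:,2]<z+.015)&(abs(x)<.14)&(abs(y)<.14)
    if k.sum(): print('%.3f n%d x %.3f %.3f y %.3f %.3f'%(z,k.sum(),x[k].min(),x[k].max(),y[k].min(),y[k].max()))
for n in('top','scene'):
    Pn=np.load(n+'0.npy');im=cv2.imread(f'pics/{n}0.png');H=cv2.cvtColor(im,cv2.COLOR_BGR2HSV);s=snap(n)
    o=(abs(H[...,0].astype(int)-11)<6)&(H[...,1]>170)
    w=np.zeros_like(o);u0,v0=(291,150) if n=='top' else(190,212);w[v0-40:v0+40,u0-30:u0+30]=1
    v,u=np.nonzero(o&w);K=s['K']
    ray=np.stack([(u-K[0,2])/K[0,0],-(v-K[1,2])/K[1,1],-np.ones(len(u))],1)@s['R'].T
    p=s['position']+ray*((.242-s['position'][2])/ray[:,2])[:,None]
    p=p[(abs(p[:,1]+.17)<.03)&(p[:,0]<.68)]
    l=cv2.fitLine(p[:,:2].astype(np.float32),2,0,.01,.01).ravel();print(n,len(p),p.min(0),p.max(0),l,np.degrees(np.arctan2(l[1],l[0])))
    print('y at x=.62',l[3]+(0.62-l[2])*l[1]/l[0])
    red=((H[...,0]<6)|(H[...,0]>174))&(H[...,1]>140)&(H[...,2]>90)
    q=reg(Pn,red,(347,180) if n=='top' else (147,198),20);print('red',len(q),q.mean(0) if len(q) else 0, q[:6])
cv2.imwrite('pics/g.png',cv2.resize(cv2.imread('pics/scene0.png')[60:220,380:512],None,fx=3.5,fy=3.5,interpolation=2))
```

```text
-0.030 n10 x 0.005 0.012 y -0.054 0.050
-0.015 n45 x -0.007 0.013 y -0.061 0.056
0.000 n47 x -0.008 0.012 y -0.061 0.058
0.015 n62 x -0.008 0.014 y -0.062 0.059
0.030 n6 x -0.008 0.028 y -0.086 0.076
0.045 n214 x -0.033 0.037 y -0.089 0.084
0.060 n526 x -0.035 0.038 y -0.094 0.093
0.075 n1214 x -0.035 0.038 y -0.096 0.091
0.090 n274 x -0.030 0.038 y -0.093 0.090
0.105 n98 x -0.021 0.022 y -0.044 0.014
0.120 n203 x -0.029 0.037 y -0.043 0.014
0.135 n412 x -0.027 0.041 y -0.043 0.035
0.150 n88 x -0.011 0.037 y -0.039 0.032
0.165 n245 x -0.011 0.041 y -0.040 0.036
0.180 n279 x -0.005 0.040 y -0.039 0.036
0.195 n212 x 0.002 0.039 y -0.038 0.033
0.210 n157 x 0.006 0.037 y -0.037 0.029
0.225 n128 x 0.005 0.037 y -0.037 0.024
0.240 n123 x 0.007 0.038 y -0.037 0.018
0.255 n72 x 0.007 0.044 y -0.040 0.013
top 20 [ 0.5977 -0.177   0.242 ] [ 0.6797 -0.1546  0.242 ] [ 0.9849 -0.1729  0.6374 -0.1652] -9.958836
y at x=.62 -0.16214426
red 7 [ 0.5473 -0.4154  0.1013] [[ 0.5484 -0.4068  0.1017]
 [ 0.5482 -0.4101  0.1025]
 [ 0.5471 -0.4121  0.1074]
 [ 0.5493 -0.419   0.0967]
 [ 0.5487 -0.4218  0.0989]
 [ 0.5451 -0.4178  0.0994]]
scene 140 [ 0.5092 -0.1797  0.242 ] [ 0.6796 -0.1481  0.242 ] [ 0.9916 -0.1291  0.6262 -0.1647] -7.4192233
y at x=.62 -0.16387875
red 10 [ 0.5483 -0.4188  0.1009] [[ 0.548  -0.4235  0.1063]
 [ 0.5444 -0.4226  0.1018]
 [ 0.5475 -0.4256  0.0988]
 [ 0.5479 -0.4211  0.1013]
 [ 0.5474 -0.4174  0.1021]
 [ 0.5446 -0.4159  0.0988]]
```

View pics/g.png

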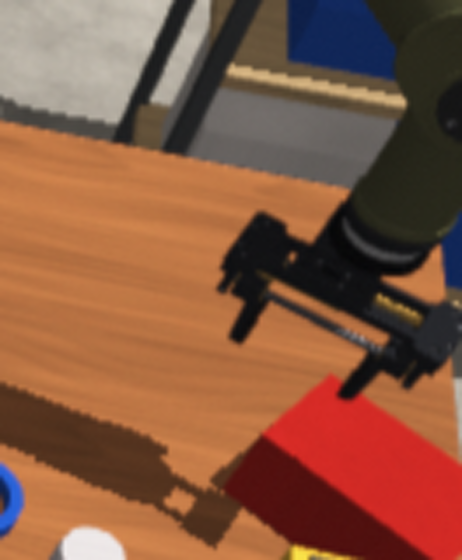

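Gripper body is 187 mm wide along the jaw axis. Inside the port I therefore have to grip the stems high and keep every placement towards the low side of the slope. I'll move to the lamp first.

```bash
python3 -m inch '[[1,-0.5,0,0.8,88],[1,-1,0,0.8,88],[1,-1,0,0.8,88],[1,-1,0,0.8,88],[1,-1,0,0.8,88]]'
python3 -m inch '[[1,-1,0,0.8,88],[1,-1,0,0.8,88],[1,-1,0,0.8,88],[0.7,-1,0,0.8,88],[0,-1,0,0,88]]'
for i in 1 2; do :; done
python3 -m inch '[[0,-1,0,0,88],[0,-1,0,0,88],[0,-1,0,0,88],[0,-1,0,0,88],[0,-1,0,0,88]]'
python3 -m inch '[[0,-1,0,0,88],[0,-1,0,0,88],[0,-1,0,0,88],[0,-1,0,0,88],[0,-1,0,0,88]]'
python3 -m inch '[[0,-1,0,0,88],[0,-1,0,0,88],[0,-1,0,0,88],[0,-1,0,0,88],[0,-1,0,0,88]]'
python3 -m inch '[[0,-1,0,0,88],[0,-1,0,0,88],[0,-1,0,0,88],[0,-1,0,0,88],[0,-1,0,0,88]]'
python3 -m inch '[[0,-1,0,0,88],[0,-0.2,0,0,88],[0,0,0,0,88],[0,0,0,0,88]]'
cat >> h.py <<'E'
def yawy():
    m=R.from_quat(r.get_state()['eef_rot']).as_matrix();return np.degrees(np.arctan2(m[1,1],m[0,1]))%180
def to(x,y,z=None,yaw=None):
    s=r.get_state();p=s['tool_pos'];t=np.array([x,y,p[2] if z is None else z])
    dy=0 if yaw is None else ((yaw-yawy()+90)%180-90)/6
    print('at',p.round(4),'yaw %.1f'%yawy(),'units',((t-p)/.025).round(2),'turn %.2f'%dy,'F',s['contact_force'].round(1),'op',round(s['opening'],3),'t',round(s['clock'],1))
E
python3 - <<'E'
from h import *
to(.464,-.194,.097,110.2);print(r.get_state()['q'].round(2))
s=snap('wrist','w1.png');np.save('w1.npy',cloud(s));P=cloud(s)
l=P.reshape(-1,3);
q=l[(l[:,2]>.12)&(l[:,2]<.15)&(abs(l[:,0]-.464)<.05)&(abs(l[:,1]+.194)<.05)]
print(len(q),q.mean(0),cv2.minAreaRect(q[:,:2].astype(np.float32)))
q=l[(l[:,2]>.085)&(l[:,2]<.1)&(abs(l[:,0]-.464)<.05)&(abs(l[:,1]+.194)<.05)]
print(len(q),q.mean(0),cv2.minAreaRect(q[:,:2].astype(np.float32)))
E
```

```text
clock: 0.75
tool_pos: [0.3726, 0.4606, 0.2576]
eef_rot: [-0.008, 1.0, -0.0, 0.0]
contact_force: [0.8, -0.4, -0.3]
opening: 0.997
clock: 1.25
tool_pos: [0.4672, 0.3346, 0.2573]
eef_rot: [-0.172, 0.985, -0.0, 0.001]
contact_force: [-0.6, -0.2, -0.3]
opening: 0.998
clock: 1.75
tool_pos: [0.4642, 0.2107, 0.2578]
eef_rot: [-0.173, 0.985, -0.0, 0.0]
contact_force: [0.2, -1.1, -1.0]
opening: 0.998
clock: 2.25
tool_pos: [0.4642, 0.0857, 0.2578]
eef_rot: [-0.173, 0.985, -0.0, 0.0]
contact_force: [-0.3, 0.4, -0.3]
opening: 0.998
clock: 2.75
tool_pos: [0.4642, -0.0393, 0.2578]
eef_rot: [-0.173, 0.985, -0.0, 0.0]
contact_force: [0.5, -0.0, 0.0]
opening: 0.998
clock: 3.25
tool_pos: [0.4641, -0.1644, 0.2578]
eef_rot: [-0.173, 0.985, -0.0, -0.0]
contact_force: [0.3, 0.5, 0.5]
opening: 0.998
clock: 3.65
tool_pos: [0.4643, -0.1917, 0.2578]
eef_rot: [-0.174, 0.985, 0.001, 0.0]
contact_force: [-0.3, -0.1, 0.2]
opening: 0.995
at [ 0.4643 -0.1917  0.2578] yaw 110.0 units [-0.01 -0.09 -6.43] turn 0.03 F [-0.3 -0.1  0.2] op 0.995 t 3.6
[ 0.63  0.57 -0.52  1.92  0.39  0.76  1.81]
534 [ 0.46501737 -0.19503937  0.13560325] ((0.4658278822898865, -0.19489824771881104), (0.008270228281617165, 0.045271776616573334), 21.370115280151367)
1184 [ 0.46078053 -0.19681059  0.09463957] ((0.46716371178627014, -0.19437924027442932), (0.03881599009037018, 0.046086955815553665), 21.531116485595703)
```

View pics/w1.png

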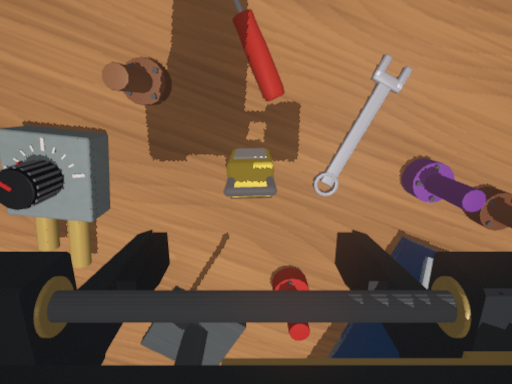

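Wrist view: lamp centred at (250,175) under the jaws, with the regulator on the left and its pointer at (5,187). I'll lower and grip.

```bash
python3 -m inch '[[0.05,-0.12,-1,0.25,88],[0,0,-1,0,88],[0,0,-1,0,88],[0,0,-1,0,88],[0,0,-1,0,88]]'
python3 -m inch '[[0,0,-1,0,88],[0,0,-0.4,0,88],[0,0,0,0,88]]'
python3 -m inch '[[0,0,0,0,40],[0,0,0,0,40],[0,0,0,0,40],[0,0,0,0,40],[0,0,0,0,40]]' 30
python3 -m inch '[[0,0,0,0,40],[0,0,0,0,40],[0,0,0,0,40]]' 30
python3 - <<'E'
from h import *
to(.57,-.16,.232,80.5)
E
```

```text
clock: 4.2
tool_pos: [0.4659, -0.1946, 0.1321]
eef_rot: [-0.187, 0.982, 0.0, 0.0]
contact_force: [-0.3, -0.6, -1.1]
opening: 0.995
clock: 4.5
tool_pos: [0.4651, -0.1949, 0.097]
eef_rot: [-0.187, 0.982, 0.001, -0.001]
contact_force: [-1.4, 0.2, 0.3]
opening: 0.996
clock: 5.0
tool_pos: [0.4656, -0.1963, 0.0981]
eef_rot: [-0.186, 0.983, -0.0, 0.0]
contact_force: [-0.3, 1.0, 0.8]
opening: 0.572
clock: 5.3
tool_pos: [0.4655, -0.1961, 0.0978]
eef_rot: [-0.186, 0.983, 0.0, -0.0]
contact_force: [-0.0, 0.9, 1.5]
opening: 0.519
at [ 0.4655 -0.1961  0.0978] yaw 111.5 units [4.18 1.44 5.37] turn -5.16 F [-0.   0.9  1.5] op 0.519 t 5.3
```

```bash
python3 -m inch '[[0,0,0.6,0,40],[0,0,1,0,40],[0,0,1,0,40],[0,0,1,-0.5,40],[0,0,1,-0.75,40]]'
python3 -m inch '[[0.4,0.4,0.8,-1,40],[0.4,0.4,0,-1,40],[0.4,0.4,0,-1,40],[0.4,0.4,0,-1,40],[0.3,0.34,0,0,40]]'
python3 -m inch '[[0,0,0,0,40],[0,0,0,0,40],[0,0,0,0,40]]'
python3 - <<'E'
from h import *
np.set_printoptions(precision=4,suppress=True)
to(.5773,-.157,.233,80)
for n in('wrist','top','scene'):
    s=snap(n,n+'2.png');P=cloud(s);H=hsv(s)
    o=(abs(H[...,0].astype(int)-11)<7)&(H[...,1]>150)
    q=P[o&(P[...,2]>.225)&(P[...,2]<.275)&(abs(P[...,0]-.62)<.07)&(abs(P[...,1]+.165)<.04)]
    if len(q)>5:
        l=cv2.fitLine(q[:,:2].astype(np.float32),2,0,.01,.01).ravel();print(n,len(q),q.min(0),q.max(0),np.degrees(np.arctan2(l[1],l[0])),'y.58 %.4f y.62 %.4f'%tuple(l[3]+(x-l[2])*l[1]/l[0] for x in(.58,.62)))
    y=(abs(H[...,0].astype(int)-26)<7)&(H[...,1]>100)
    q=P[(P[...,2]>.262)&(P[...,2]<.275)&(np.hypot(P[...,0]-.52,P[...,1]+.147)<.03)&y]
    if len(q)>3:print('loop',len(q),q.mean(0),q.max(0))
E
```

```text
clock: 5.8
tool_pos: [0.4649, -0.1964, 0.2133]
eef_rot: [-0.12, 0.993, 0.0, -0.001]
contact_force: [0.4, -0.5, -1.7]
opening: 0.521
clock: 6.3
tool_pos: [0.5132, -0.1471, 0.2325]
eef_rot: [0.088, 0.996, -0.0, -0.0]
contact_force: [-0.2, 0.2, -1.7]
opening: 0.521
clock: 6.6
tool_pos: [0.5121, -0.1486, 0.2325]
eef_rot: [0.088, 0.996, -0.0, -0.001]
contact_force: [-0.2, 0.0, -2.5]
opening: 0.519
at [ 0.5121 -0.1486  0.2325] yaw 79.9 units [ 2.61 -0.33  0.02] turn 0.01 F [-0.2  0.  -2.5] op 0.519 t 6.6
top 29 [ 0.6526 -0.1801  0.2387] [ 0.6894 -0.1663  0.2484] -12.913855 y.58 -0.1523 y.62 -0.1614
scene 99 [ 0.5861 -0.1798  0.2367] [ 0.6893 -0.1523  0.2593] -11.80166 y.58 -0.1534 y.62 -0.1618
```

View pics/wrist2.png

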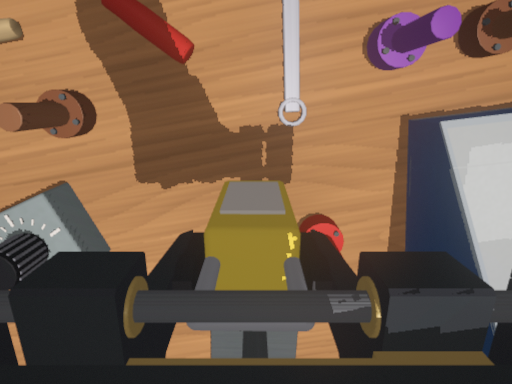

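Wrist view: lamp held centrally at (255,230), and the hook is hidden behind the gripper. Fresh depth gives a hook heading of -12° and the seat at about (0.622,-0.162). I'll advance along that line.

```bash
python3 -m inch '[[0,0.4,0,-0.32,40],[0,0,0,0,40],[0.6,-0.13,0,0,40],[0.6,-0.13,0,0,40],[0,0,0,0,40]]'
python3 -m inch '[[0,0,0,0,40],[0,0,0,0,40]]'
python3 - <<'E'
from h import *
to(.622,-.162,.2325,78)
s=snap('scene','scene3.png');cv2.imwrite('pics/s3c.png',cv2.resize(cv2.imread('pics/scene3.png')[110:290,120:290],None,fx=4,fy=3.3,interpolation=2))
E
```

```text
clock: 7.25
tool_pos: [0.5447, -0.1451, 0.2328]
eef_rot: [0.104, 0.995, -0.0, 0.001]
contact_force: [-0.2, -0.7, -1.6]
opening: 0.522
clock: 7.45
tool_pos: [0.5418, -0.1443, 0.2326]
eef_rot: [0.104, 0.995, -0.0, -0.001]
contact_force: [-0.3, 0.0, -2.8]
opening: 0.518
at [ 0.5418 -0.1443  0.2326] yaw 78.0 units [ 3.21 -0.71 -0.  ] turn -0.01 F [-0.3  0.  -2.8] op 0.518 t 7.5
```

View pics/s3c.png

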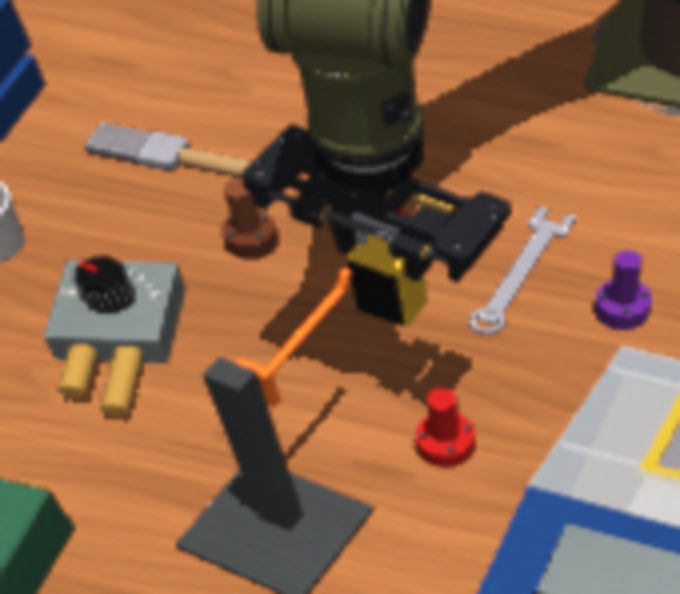

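Tip at crop (347,272), just ahead of the lamp's body (385,285). I'll check the lateral alignment in numbers.

Run:
```python
from h import *
np.set_printoptions(precision=4,suppress=True)
s=snap('scene');P=cloud(s);H=hsv(s)
a=np.deg2rad(-12);ex=np.array([np.cos(a),np.sin(a),0]);ey=np.array([-np.sin(a),np.cos(a),0])
p0=r.get_state()['tool_pos']
D=P-p0;x=D@ex;y=D@ey;z=P[...,2]
o=(abs(H[...,0].astype(int)-11)<7)&(H[...,1]>150)&(x>0)&(x<.2)&(abs(y)<.05)&(z>.225)
for lo in np.arange(0.02,.14,.012):
    k=o&(x>lo)&(x<lo+.012)
    if k.any():print('bar x %.3f n%d y %.4f (%.4f %.4f) z %.4f %.4f'%(lo,k.sum(),y[k].mean(),y[k].min(),y[k].max(),z[k].min(),z[k].max()))
for lo in np.arange(.13,.28,.015):
    k=(z>lo)&(z<lo+.015)&(abs(x)<.03)&(abs(y)<.06)
    if k.sum()>3:print('lamp z %.3f n%d x %.4f y %.4f..%.4f'%(lo,k.sum(),x[k].max(),y[k].min(),y[k].max()))
```

```text
bar x 0.020 n1 y -0.0269 (-0.0269 -0.0269) z 0.4427 0.4427
bar x 0.044 n11 y -0.0017 (-0.0057 0.0018) z 0.2469 0.2585
bar x 0.056 n13 y -0.0003 (-0.0037 0.0033) z 0.2405 0.2526
bar x 0.068 n10 y -0.0012 (-0.0073 0.0019) z 0.2384 0.2473
bar x 0.080 n10 y -0.0009 (-0.0062 0.0028) z 0.2412 0.2469
bar x 0.092 n11 y -0.0012 (-0.0067 0.0016) z 0.2399 0.2469
bar x 0.104 n12 y -0.0013 (-0.0048 0.0025) z 0.2410 0.2473
bar x 0.116 n9 y -0.0004 (-0.0031 0.0022) z 0.2405 0.2470
bar x 0.128 n12 y -0.0005 (-0.0034 0.0023) z 0.2414 0.2490
lamp z 0.130 n13 x 0.0194 y -0.0146..0.0226
lamp z 0.145 n49 x 0.0209 y -0.0207..0.0234
lamp z 0.160 n45 x 0.0216 y -0.0236..0.0235
lamp z 0.175 n49 x 0.0221 y -0.0215..0.0231
lamp z 0.190 n36 x 0.0206 y -0.0188..0.0239
lamp z 0.205 n49 x 0.0217 y -0.0359..0.0324
lamp z 0.220 n148 x 0.0217 y -0.0388..0.0363
lamp z 0.235 n35 x 0.0204 y -0.0388..0.0379
lamp z 0.250 n15 x 0.0109 y -0.0413..-0.0243
lamp z 0.265 n31 x 0.0268 y -0.0328..0.0508
lamp z 0.280 n42 x 0.0290 y -0.0328..0.0573
```

Lateral alignment is within 1 mm. I'll advance 83 mm.

```bash
python3 -m inch '[[0.4,-0.09,0.04,0,40],[0.6,-0.13,0,0,40],[0.6,-0.13,0,0,40],[0.6,-0.13,0,0,40],[0.6,-0.13,0,0,40]]'
python3 -m inch '[[0.45,-0.09,0,0,40],[0,0,0,0,40],[0,0,0,0,40]]'
python3 -m inch '[[0,0,-0.25,0,40],[0,0,-0.25,0,40],[0,0,-0.25,0,40],[0,0,0,0,40],[0,0,0,0,40]]'
python3 - <<'E'
from h import *
to(.622,-.162,.2325,78)
E
python3 -m inch '[[0,0,-0.25,0,40],[0,0,-0.25,0,40],[0,0,0,0,40],[0,0,0,0,40],[0,0,0,0,40]]'
python3 - <<'E'
from h import *
to(.622,-.162,.2325,78)
s=snap('scene','scene4.png');cv2.imwrite('pics/s4c.png',cv2.resize(cv2.imread('pics/scene4.png')[130:290,140:270],None,fx=4.5,fy=3.7,interpolation=2))
E
```

```text
clock: 8.05
tool_pos: [0.6129, -0.1596, 0.2337]
eef_rot: [0.104, 0.995, -0.0, -0.0]
contact_force: [-0.0, -0.0, -1.6]
opening: 0.519
clock: 8.35
tool_pos: [0.6233, -0.1615, 0.2334]
eef_rot: [0.104, 0.995, 0.0, -0.001]
contact_force: [0.1, 0.4, -2.9]
opening: 0.519
clock: 8.85
tool_pos: [0.624, -0.1617, 0.2147]
eef_rot: [0.104, 0.995, 0.0, -0.0]
contact_force: [1.0, -0.3, -2.2]
opening: 0.52
at [ 0.624  -0.1617  0.2147] yaw 78.0 units [-0.08 -0.01  0.71] turn -0.01 F [ 1.  -0.3 -2.2] op 0.52 t 8.8
clock: 9.35
tool_pos: [0.6245, -0.1617, 0.2028]
eef_rot: [0.104, 0.995, 0.0, 0.0]
contact_force: [-0.1, 0.1, 0.9]
opening: 0.522
at [ 0.6245 -0.1617  0.2028] yaw 78.0 units [-0.1  -0.01  1.19] turn -0.00 F [-0.1  0.1  0.9] op 0.522 t 9.3
```

View pics/s4c.png

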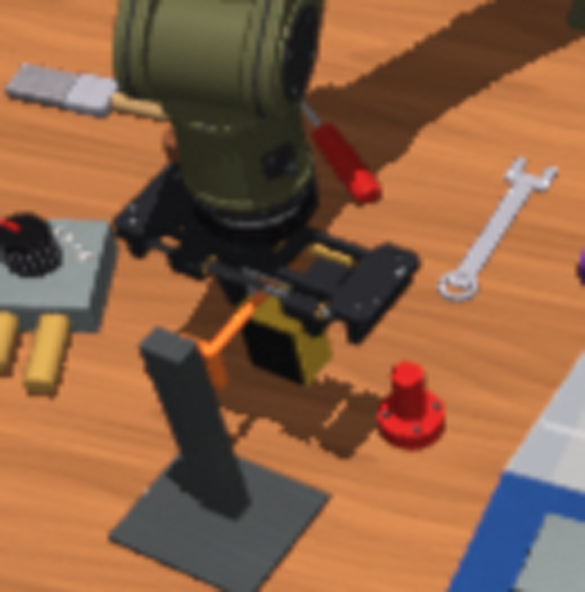

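The hook now bears the loop: force went from -2.9 to +0.9 N, about 11 mm drawn. Next comes the tug to about 25 mm, then easing back and letting go.

```bash
python3 -m inch '[[0,0,-0.2,0,40],[0,0,-0.2,0,40],[0,0,-0.16,0,40],[0,0,0,0,40],[0,0,0,0,40]]'
python3 -m inch '[[0,0,0,0,40],[0,0,0,0,40],[0,0,0,0,40],[0,0,0,0,40]]'
python3 - <<'E'
from h import *
s=snap('scene');P=cloud(s);H=hsv(s);z=P[...,2]
o=(abs(H[...,0].astype(int)-11)<7)&(H[...,1]>150)&(abs(P[...,0]-.66)<.035)&(abs(P[...,1]+.17)<.03)&(z>.15)
print('bar z',np.percentile(z[o],[5,50,95]),o.sum());to(.62,-.16)
E
python3 -m inch '[[0,0,0.2,0,40],[0,0,0.2,0,40],[0,0,0.24,0,40],[0,0,0,0,40],[0,0,0,0,40]]'
python3 -m inch '[[0,0,0,0,50],[0,0,0,0,60],[0,0,0,0,70],[0,0,0,0,88],[0,0,0,0,88]]'
python3 -m inch '[[0,0,0,0,88],[0,0,0,0,88],[0,0,0,0,88],[0,0,0,0,88],[0,0,0,0,88]]'
python3 -m inch '[[0,0,0.2,0,88],[0,0,0.4,0,88],[0,0,0.6,0,88],[0,0,1,0,88],[0,0,1,0,88]]'
python3 -m inch '[[0,0,1,0,88],[0,0,1,0,88],[0,0,0,0,88],[0,0,0,0,88]]'
python3 - <<'E'
from h import *
to(.62,-.16)
s=snap('scene','scene5.png');P=cloud(s);H=hsv(s);z=P[...,2]
o=(abs(H[...,0].astype(int)-11)<7)&(H[...,1]>150)&(abs(P[...,0]-.66)<.035)&(abs(P[...,1]+.17)<.03)&(z>.15)
print('bar z',np.percentile(z[o],[5,50,95]),o.sum())
cv2.imwrite('pics/s5c.png',cv2.resize(cv2.imread('pics/scene5.png')[130:290,140:270],None,fx=4.5,fy=3.7,interpolation=2))
E
```

```text
clock: 9.9
tool_pos: [0.6245, -0.1617, 0.1887]
eef_rot: [0.104, 0.995, 0.0, 0.0]
contact_force: [-0.7, -0.4, 5.3]
opening: 0.519
clock: 10.3
tool_pos: [0.6245, -0.1617, 0.1887]
eef_rot: [0.104, 0.995, 0.0, 0.0]
contact_force: [0.2, 0.1, 5.4]
opening: 0.517
bar z [0.17402652 0.21943372 0.22319994] 61
at [ 0.6245 -0.1617  0.1887] yaw 78.0 units [-0.18  0.07  0.  ] turn 0.00 F [ 1.1 -0.6  5. ] op 0.522 t 10.3
clock: 10.85
tool_pos: [0.6238, -0.1617, 0.2042]
eef_rot: [0.104, 0.995, 0.0, -0.0]
contact_force: [1.7, 0.2, 0.8]
opening: 0.523
clock: 11.35
tool_pos: [0.6241, -0.1617, 0.2044]
eef_rot: [0.104, 0.995, 0.0, -0.0]
contact_force: [-0.0, 0.7, 0.2]
opening: 0.911
clock: 11.85
tool_pos: [0.6242, -0.1617, 0.2045]
eef_rot: [0.104, 0.995, 0.0, 0.0]
contact_force: [-0.3, 0.1, 0.3]
opening: 0.999
clock: 12.35
tool_pos: [0.6242, -0.1617, 0.2861]
eef_rot: [0.104, 0.995, 0.0, 0.0]
contact_force: [0.8, -0.4, -1.0]
opening: 0.999
clock: 12.75
tool_pos: [0.6243, -0.1617, 0.3352]
eef_rot: [0.104, 0.995, -0.0, 0.001]
contact_force: [-1.1, 0.3, -0.1]
opening: 1.0
at [ 0.6243 -0.1617  0.3352] yaw 78.0 units [-0.17  0.07  0.  ] turn 0.00 F [-1.1  0.3 -0.1] op 1.0 t 12.8
bar z [0.19441286 0.23677715 0.24035321] 71
```

View pics/s5c.png

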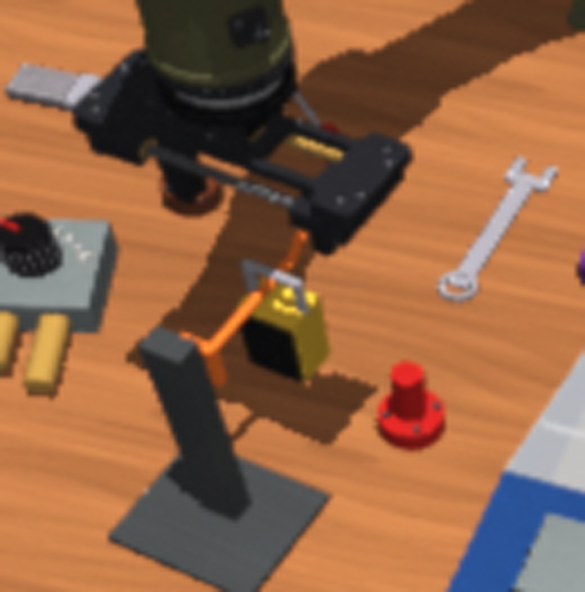

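The lamp hangs on the bar, loop at crop (270,280). The bar went 24 mm down in the tug and now sits about 7 mm below unloaded. Next I'll re-measure the axles and go to the one on the right.

```bash
python3 -m inch '[[-1,-0.5,0,0.5,60],[-1,-0.9,0,0.95,60],[-1,-1,0,0,60],[-1,-1,0,0,60],[-1,-1,0,0,60]]'
python3 -m inch '[[-1,-1,0,0,60],[-1,-1,0,0,60],[-1,-0.6,0,0,60],[-0.3,0,0,0,60],[0,0,0,0,60]]'
cat >> h.py <<'E'
def axles(n='top',zoff=0,save=None):
    s=snap(n,save);P=cloud(s);H=hsv(s);z=P[...,2]-zoff
    m=((H[...,0]<14)&(H[...,1]>60)&(H[...,1]<200)&(H[...,2]<190)&(z>.085)&(z<.112)).astype(np.uint8)
    nl,L,S,C=cv2.connectedComponentsWithStats(m)
    for i in range(1,nl):
        if 12<S[i,4]<3000:
            q=P[L==i];print(n,C[i].round(),S[i,4],'top centre',q.mean(0).round(4),'rect',np.round(circ(q)[0],4),circ(q)[1],'hue',H[...,0][L==i].mean().round(),H[...,1][L==i].mean().round())
E
python3 - <<'E'
from h import *
to(.416,-.337,.092,86.7)
for n in('top','scene','wrist'): axles(n)
P=np.load('scene0.npy').reshape(-1,3)
q=P[(P[:,2]>.13)&(P[:,2]<.175)&(P[:,1]>.36)&(P[:,0]<.56)&(P[:,0]>.35)];print('can',q.min(0),q.max(0),q.mean(0))
E
```

```text
clock: 13.3
tool_pos: [0.4973, -0.2724, 0.3331]
eef_rot: [0.028, 1.0, 0.001, -0.001]
contact_force: [0.1, -1.1, -0.2]
opening: 0.681
clock: 13.8
tool_pos: [0.4155, -0.3364, 0.3337]
eef_rot: [0.029, 1.0, 0.001, -0.001]
contact_force: [1.4, 0.4, -0.2]
opening: 0.683
at [ 0.4155 -0.3364  0.3337] yaw 86.6 units [ 0.02 -0.02 -9.67] turn 0.01 F [ 1.4  0.4 -0.2] op 0.683 t 13.8
top [260. 161.] 35 top centre [ 0.6078 -0.0825  0.099 ] rect [ 0.6081 -0.0824] 0.0114 hue 1.0 163.0
top [355. 175.] 14 top centre [ 0.5469 -0.4174  0.1006] rect [ 0.5468 -0.416 ] 0.0121 hue 2.0 136.0
top [164. 215.] 44 top centre [0.4222 0.2503 0.0981] rect [0.4227 0.2514] 0.012 hue 12.0 96.0
top [334. 215.] 18 top centre [ 0.4093 -0.3348  0.0985] rect [ 0.4094 -0.3357] 0.0096 hue 11.0 122.0
top [204. 218.] 41 top centre [0.4103 0.1139 0.0989] rect [0.411 0.114] 0.0119 hue 12.0 90.0
top [ 24. 280.] 2156 top centre [0.2172 0.7088 0.1   ] rect [0.2186 0.7184] 0.1153 hue 1.0 180.0
scene [296. 117.] 133 top centre [0.0527 0.0064 0.098 ] rect [0.0227 0.0008] 0.0598 hue 11.0 75.0
scene [179. 167.] 43 top centre [ 0.4181 -0.3363  0.0977] rect [ 0.4157 -0.3371] 0.0135 hue 10.0 156.0
scene [143. 189.] 26 top centre [ 0.5423 -0.4151  0.1015] rect [ 0.5424 -0.4121] 0.0173 hue 6.0 146.0
scene [304. 197.] 48 top centre [0.4142 0.1143 0.0979] rect [0.4128 0.1148] 0.0128 hue 10.0 159.0
scene [343. 209.] 52 top centre [0.4252 0.2508 0.0973] rect [0.4224 0.2502] 0.0139 hue 10.0 158.0
scene [482. 253.] 16 top centre [0.4555 0.6905 0.0873] rect [0.4574 0.6897] 0.0227 hue 0.0 145.0
wrist [250. 163.] 323 top centre [ 0.4161 -0.338   0.0998] rect [ 0.417  -0.3379] 0.012 hue 11.0 136.0
wrist [198. 267.] 39 top centre [ 0.5519 -0.4141  0.1015] rect [ 0.5536 -0.4144] 0.0062 hue 1.0 167.0
can [0.42588183 0.40307733 0.1300596 ] [0.55719557 0.4731784  0.1746788 ] [0.46205986 0.43083708 0.16128959]
```

```bash
python3 -m inch '[[0.05,-0.06,-1,0,60],[0,0,-1,0,60],[0,0,-1,0,60],[0,0,-1,0,60],[0,0,-1,0,60]]'
python3 -m inch '[[0,0,-1,0,60],[0,0,-1,0,60],[0,0,-1,0,60],[0,0,-1,0,60],[0,0,-0.66,0,60]]'
python3 -m inch '[[0,0,0,0,60],[0,0,0,0,15],[0,0,0,0,15],[0,0,0,0,15],[0,0,0,0,15]]' 35
python3 -m inch '[[0,0,0,0,15],[0,0,0,0,15],[0,0,0,0,15],[0,0,0,0,15],[0,0,0,0,15]]' 35
python3 -m inch '[[0,0,0.5,0,15],[0,0,1,0,15],[0,0,1,0,15],[0,0,1,0,15],[0,0,1,0,15]]'
python3 -m inch '[[0,0,1,0,15],[0,0,1,0,15],[0,0,1,0,15],[0,0,1,0,15],[0,0,0.5,0,15]]'
python3 -m inch '[[0,0,0,0,15],[0,0,0,0,15]]'
python3 - <<'E'
from h import *
to(.5699,.1538,.32,86.7)
s=snap('scene','sc6.png')
E
```

```text
clock: 14.45
tool_pos: [0.4197, -0.3369, 0.2085]
eef_rot: [0.027, 1.0, 0.0, 0.001]
contact_force: [0.1, -1.4, 0.8]
opening: 0.677
clock: 14.95
tool_pos: [0.4193, -0.3365, 0.0911]
eef_rot: [0.027, 1.0, 0.001, -0.0]
contact_force: [0.2, 0.1, 1.5]
opening: 0.679
clock: 15.45
tool_pos: [0.4184, -0.3385, 0.0938]
eef_rot: [0.029, 1.0, -0.0, 0.001]
contact_force: [-0.4, 1.0, -0.1]
opening: 0.345
clock: 15.95
tool_pos: [0.4184, -0.338, 0.0935]
eef_rot: [0.028, 1.0, 0.0, 0.0]
contact_force: [-0.2, 2.5, 5.0]
opening: 0.266
clock: 16.45
tool_pos: [0.4172, -0.3384, 0.2068]
eef_rot: [0.029, 1.0, 0.0, -0.0]
contact_force: [0.6, -0.6, -2.0]
opening: 0.261
clock: 16.95
tool_pos: [0.4179, -0.3387, 0.3204]
eef_rot: [0.029, 1.0, -0.001, 0.001]
contact_force: [0.5, -0.9, -2.6]
opening: 0.26
clock: 17.15
tool_pos: [0.4172, -0.3382, 0.3177]
eef_rot: [0.029, 1.0, 0.0, -0.001]
contact_force: [0.1, 0.4, -1.7]
opening: 0.261
at [ 0.4172 -0.3382  0.3177] yaw 86.7 units [ 6.11 19.68  0.09] turn -0.00 F [ 0.1  0.4 -1.7] op 0.261 t 17.1
```

```bash
python3 -m inch '[[0,0.5,0,0,15],[0,1,0,0,15],[0,1,0,0,15],[0,1,0,0,15],[0,1,0,0,15]]'
python3 -m inch '[[0,1,0,0,15],[0,1,0,0,15],[0,1,0,0,15],[0,1,0,0,15],[0,1,0,0,15]]'
python3 -m inch '[[0,1,0,0,15],[0,1,0,0,15],[0,1,0,0,15],[0,1,0,0,15],[0,1,0,0,15]]'
python3 -m inch '[[1,1,0,0,15],[1,1,0,0,15],[1,1,0,0,15],[1,1,0,0,15],[1,1,0,0,15]]'
python3 -m inch '[[1,0.18,0,0,15],[0.1,0,0,0,15],[0,0,0,0,15],[0,0,0,0,15],[0,0,0,0,15]]'
python3 - <<'E'
from h import *
np.set_printoptions(precision=4,suppress=True)
to(.5699,.1538,.107,86.7)
for n in('scene','wrist'):
    s=snap(n,n+'7.png');P=cloud(s);H=hsv(s)
    y=(abs(H[...,0].astype(int)-26)<7)&(H[...,1]>120)&(P[...,2]>.06)&(P[...,2]<.18)&(abs(P[...,0]-.6)<.12)&(abs(P[...,1]-.19)<.13)
    q=P[y];print(n,len(q),cv2.minAreaRect(q[:,:2].astype(np.float32)),q.min(0),q.max(0))
    z=P[...,2];k=(np.hypot(P[...,0]-.57,P[...,1]-.154)<.035)&(z>.2)&(z<.252);q=P[k]
    if len(q):print('flange',len(q),circ(q),q.min(0),q.max(0))
E
```

```text
clock: 17.7
tool_pos: [0.4172, -0.2235, 0.3172]
eef_rot: [0.028, 1.0, 0.001, -0.001]
contact_force: [0.6, 1.1, -2.3]
opening: 0.259
clock: 18.2
tool_pos: [0.4169, -0.0988, 0.3174]
eef_rot: [0.028, 1.0, 0.0, -0.001]
contact_force: [1.0, -0.7, -2.1]
opening: 0.263
clock: 18.7
tool_pos: [0.4167, 0.0259, 0.3174]
eef_rot: [0.028, 1.0, 0.0, -0.001]
contact_force: [1.3, -0.4, -2.9]
opening: 0.261
clock: 19.2
tool_pos: [0.5425, 0.151, 0.317]
eef_rot: [0.028, 1.0, -0.0, -0.001]
contact_force: [0.8, -0.4, -2.4]
opening: 0.263
clock: 19.7
tool_pos: [0.5693, 0.1533, 0.3179]
eef_rot: [0.028, 1.0, -0.0, -0.001]
contact_force: [0.3, 0.1, -3.0]
opening: 0.262
at [0.5693 0.1533 0.3179] yaw 86.7 units [ 0.02  0.02 -8.44] turn -0.01 F [ 0.3  0.1 -3. ] op 0.262 t 19.7
scene 432 ((0.6013436913490295, 0.1889859139919281), (0.18939898908138275, 0.14846143126487732), 86.59308624267578) [0.5277 0.0914 0.0781] [0.6792 0.2867 0.1695]
flange 87 (array([0.5678, 0.1532]), 0.0253) [0.5507 0.13   0.2228] [0.593  0.1778 0.2519]
wrist 3190 ((0.6027175188064575, 0.18974535167217255), (0.18985329568386078, 0.1448560506105423), 87.35319519042969) [0.5261 0.094  0.0793] [0.6743 0.2878 0.1662]
flange 453 (array([0.556, 0.154]), 0.0217) [0.5436 0.1325 0.2261] [0.5579 0.1756 0.252 ]
```

View pics/wrist7.png

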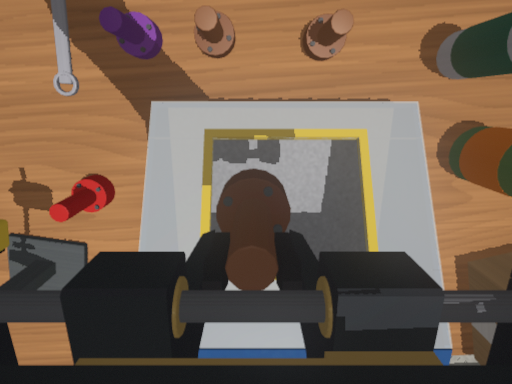

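Wrist view: the axle's flange at (253,205) is well inside the yellow rim, which spans columns 205–370 with its lower edge at row 133. I'll lower it.

```bash
python3 -m inch '[[0.1,0,-0.4,0,15],[0,0,-0.8,0,15],[0,0,-0.8,0,15],[0,0,-0.8,0,15],[0,0,-0.8,0,15]]'
python3 -m inch '[[0,0,-0.8,0,15],[0,0,-0.8,0,15],[0,0,-0.8,0,15],[0,0,-0.8,0,15],[0,0,-0.6,0,15]]'
python3 -m inch '[[0,0,-0.5,0,15],[0,0,-0.3,0,15],[0,0,0,0,15],[0,0,0,0,15]]'
python3 - <<'E'
from h import *
to(.5699,.1538,.1055,86.7)
E
python3 -m inch '[[0,0,-0.06,0,15],[0,0,0,0,15],[0,0,0,0,15]]'
python3 -m inch '[[0,0,-0.04,0,15],[0,0,0,0,15],[0,0,0,0,15]]'
```

```text
clock: 20.3
tool_pos: [0.5728, 0.1535, 0.2266]
eef_rot: [0.029, 1.0, -0.0, -0.0]
contact_force: [-0.1, -0.3, -1.5]
opening: 0.256
clock: 20.8
tool_pos: [0.5724, 0.1534, 0.1312]
eef_rot: [0.029, 1.0, -0.0, -0.001]
contact_force: [-0.6, 0.0, -3.3]
opening: 0.263
clock: 21.2
tool_pos: [0.5733, 0.154, 0.1133]
eef_rot: [0.029, 1.0, 0.0, 0.0]
contact_force: [-0.2, -0.7, -2.0]
opening: 0.261
at [0.5733 0.154  0.1133] yaw 86.7 units [-0.14 -0.01 -0.31] turn -0.00 F [-0.2 -0.7 -2. ] op 0.261 t 21.2
clock: 21.5
tool_pos: [0.5732, 0.1538, 0.1119]
eef_rot: [0.029, 1.0, 0.0, 0.0]
contact_force: [0.2, 0.0, -2.6]
opening: 0.26
clock: 21.8
tool_pos: [0.5729, 0.1538, 0.1105]
eef_rot: [0.029, 1.0, 0.0, -0.0]
contact_force: [0.6, -0.5, -1.8]
opening: 0.264
```

```bash
python3 -m inch '[[0,0,-0.08,0,15],[0,0,-0.06,0,15],[0,0,0,0,15],[0,0,0,0,15]]'
python3 -m inch '[[0,0,-0.05,0,15],[0,0,0,0,15],[0,0,0,0,15]]'
```

```text
clock: 22.2
tool_pos: [0.5729, 0.1538, 0.1069]
eef_rot: [0.028, 1.0, 0.0, -0.0]
contact_force: [-0.3, -0.6, -2.9]
opening: 0.261
clock: 22.5
tool_pos: [0.5729, 0.1538, 0.1057]
eef_rot: [0.029, 1.0, 0.0, -0.0]
contact_force: [-0.8, -0.5, -2.3]
opening: 0.26
```

```bash
python3 -m inch '[[0,0,-0.04,0,15],[0,0,0,0,15],[0,0,0,0,15]]'
python3 -m inch '[[0,0,-0.03,0,15],[0,0,0,0,15],[0,0,0,0,15]]'
```

```text
clock: 22.8
tool_pos: [0.5733, 0.1541, 0.1054]
eef_rot: [0.028, 1.0, 0.0, 0.001]
contact_force: [-0.8, -0.1, 4.4]
opening: 0.26
clock: 23.1
tool_pos: [0.5734, 0.1543, 0.1053]
eef_rot: [0.028, 1.0, 0.0, 0.001]
contact_force: [-2.3, -1.0, 9.7]
opening: 0.262
```

It is on the floor. I'll open only to 36 mm, lift straight out, and go to the far-left axle.

```bash
python3 -m inch '[[0,0,0.03,0,15],[0,0,0,0,28],[0,0,0,0,36],[0,0,0,0,36],[0,0,0,0,36]]'
python3 -m inch '[[0,0,0.3,0,36],[0,0,0.6,0,36],[0,0,1,0,36],[0,0,1,0,36],[0,0,1,0,36]]'
python3 -m inch '[[0,0,1,0,36],[0,0,1,0,36],[0,0,1,0,36],[0,0,1,0,36],[0,0,0.6,0,36]]'
python3 -m inch '[[-1,0.8,0,0,60],[-1,0.8,0,0,60],[-1,0.8,0,0,60],[-1,0.8,0,0,60],[-1,0.7,0,0,60]]'
python3 -m inch '[[-1,0,0,0,60],[0,0,0,0,60],[0,0,0,0,60],[0,0,0,0,60]]'
python3 - <<'E'
from h import *
to(.4225,.251,.093,86.7)
for n in('wrist','scene'): axles(n);print()
axles('top',.012,'top8.png')
E
```

```text
clock: 23.6
tool_pos: [0.5729, 0.1537, 0.1045]
eef_rot: [0.029, 1.0, -0.0, -0.0]
contact_force: [-0.8, -0.8, -0.3]
opening: 0.41
clock: 24.1
tool_pos: [0.5731, 0.1539, 0.2045]
eef_rot: [0.028, 1.0, 0.0, 0.001]
contact_force: [1.2, 0.4, -0.1]
opening: 0.405
clock: 24.6
tool_pos: [0.5734, 0.1542, 0.3208]
eef_rot: [0.028, 1.0, 0.001, 0.002]
contact_force: [0.1, 0.1, -0.3]
opening: 0.407
clock: 25.1
tool_pos: [0.4467, 0.2523, 0.3187]
eef_rot: [0.028, 1.0, 0.001, 0.001]
contact_force: [0.4, 0.6, -0.2]
opening: 0.68
clock: 25.5
tool_pos: [0.4242, 0.2509, 0.3178]
eef_rot: [0.029, 1.0, 0.0, 0.001]
contact_force: [0.0, -0.8, -1.6]
opening: 0.683
at [0.4242 0.2509 0.3178] yaw 86.6 units [-0.07  0.   -8.99] turn 0.01 F [ 0.  -0.8 -1.6] op 0.683 t 25.5
wrist [135. 163.] 412 top centre [0.4127 0.1163 0.0989] rect [0.4136 0.1145] 0.0123 hue 11.0 133.0
wrist [253. 166.] 358 top centre [0.4232 0.2515 0.0996] rect [0.4246 0.2514] 0.012 hue 11.0 132.0
wrist [433. 249.] 70 top centre [0.5479 0.4766 0.0887] rect [0.5504 0.4773] 0.0175 hue 11.0 168.0
wrist [192. 280.] 62 top centre [0.5684 0.1643 0.0996]
[... 422 characters left out ...]
13 hue 10.0 158.0
scene [305. 240.] 37 top centre [0.5769 0.1528 0.0997] rect [0.5706 0.153 ] 0.0126 hue 9.0 144.0
scene [479. 252.] 13 top centre [0.4561 0.6823 0.0879] rect [0.4557 0.6826] 0.0161 hue 1.0 139.0

top [260. 160.] 26 top centre [ 0.6084 -0.0826  0.1005] rect [ 0.6087 -0.0825] 0.0106 hue 1.0 164.0
top [192. 173.] 38 top centre [0.5676 0.1533 0.1105] rect [0.5678 0.154 ] 0.0117 hue 12.0 94.0
top [354. 175.] 15 top centre [ 0.548  -0.4153  0.1016] rect [ 0.5479 -0.4132] 0.0115 hue 2.0 132.0
top [204. 218.] 34 top centre [0.4107 0.1138 0.0999] rect [0.4113 0.1135] 0.0116 hue 12.0 101.0
top [ 24. 280.] 1904 top centre [0.217  0.709  0.1006] rect [0.2195 0.7156] 0.1149 hue 1.0 180.0
```

Axle one stands at (0.570,0.154), top at 0.11, so it is upright. I'll pick the second.

```bash
python3 -m inch '[[0,0.02,-1,0,60],[0,0,-1,0,60],[0,0,-1,0,60],[0,0,-1,0,60],[0,0,-1,0,60]]'
python3 -m inch '[[0,0,-1,0,60],[0,0,-1,0,60],[0,0,-1,0,60],[0,0,-0.97,0,60],[0,0,0,0,60]]'
python3 -m inch '[[0,0,0,0,60],[0,0,0,0,15],[0,0,0,0,15],[0,0,0,0,15],[0,0,0,0,15]]' 35
python3 -m inch '[[0,0,0,0,15],[0,0,0,0,15],[0,0,0,0,15],[0,0,0,0,15],[0,0,0,0,15]]' 35
python3 -m inch '[[0,0,0.5,0,15],[0,0,1,0,15],[0,0,1,0,15],[0,0,1,0,15],[0,0,1,0,15]]'
python3 -m inch '[[0,0,1,0,15],[0,0,1,0,15],[0,0,1,0,15],[0,0,1,0,15],[0,0,0.5,0,15]]'
python3 -m inch '[[1,-0.15,0,0,15],[1,-0.15,0,0,15],[1,-0.15,0,0,15],[1,-0.15,0,0,15],[1,-0.15,0,0,15]]'
python3 -m inch '[[1,-0.1,0,0,15],[0,0,0,0,15],[0,0,0,0,15],[0,0,0,0,15]]'
python3 - <<'E'
from h import *
to(.5743,.2296,.1075,86.7)
s=snap('scene');P=cloud(s);z=P[...,2];k=(np.hypot(P[...,0]-.574,P[...,1]-.23)<.04)&(z>.2)&(z<.252);q=P[k]
print('flange',len(q),circ(q),q.min(0),q.max(0))
E
```

```text
clock: 26.15
tool_pos: [0.4236, 0.2516, 0.1911]
eef_rot: [0.029, 1.0, 0.0, 0.0]
contact_force: [1.1, 0.2, 0.1]
opening: 0.68
clock: 26.65
tool_pos: [0.4222, 0.2509, 0.0905]
eef_rot: [0.029, 1.0, -0.002, -0.002]
contact_force: [-0.0, -0.6, -0.0]
opening: 0.678
clock: 27.15
tool_pos: [0.4233, 0.2519, 0.0936]
eef_rot: [0.029, 1.0, 0.0, 0.0]
contact_force: [0.1, -0.2, -0.2]
opening: 0.347
clock: 27.65
tool_pos: [0.4232, 0.2523, 0.0933]
eef_rot: [0.028, 1.0, 0.001, 0.0]
contact_force: [0.2, 0.9, 6.1]
opening: 0.265
clock: 28.15
tool_pos: [0.422, 0.2504, 0.2056]
eef_rot: [0.029, 1.0, -0.001, -0.001]
contact_force: [0.8, -0.6, -4.1]
opening: 0.258
clock: 28.65
tool_pos: [0.4228, 0.2511, 0.3189]
eef_rot: [0.029, 1.0, -0.0, -0.0]
contact_force: [0.9, -0.3, -3.8]
opening: 0.261
clock: 29.15
tool_pos: [0.5479, 0.2315, 0.3164]
eef_rot: [0.029, 1.0, -0.001, -0.002]
contact_force: [-0.1, -0.3, -2.6]
opening: 0.262
clock: 29.55
tool_pos: [0.5713, 0.2305, 0.3171]
eef_rot: [0.028, 1.0, -0.001, -0.001]
contact_force: [-0.3, 0.3, -3.2]
opening: 0.264
at [0.5713 0.2305 0.3171] yaw 86.8 units [ 0.12 -0.03 -8.38] turn -0.02 F [-0.3  0.3 -3.2] op 0.264 t 29.6
flange 107 (array([0.5738, 0.2287]), 0.0247) [0.55475119 0.20472168 0.22302723] [0.59685569 0.25324473 0.25198598]
```

```bash
python3 -m inch '[[0.12,0,-0.4,0,15],[0,0,-0.8,0,15],[0,0,-0.8,0,15],[0,0,-0.8,0,15],[0,0,-0.8,0,15]]'
python3 -m inch '[[0,0,-0.8,0,15],[0,0,-0.8,0,15],[0,0,-0.8,0,15],[0,0,-0.8,0,15],[0,0,-0.8,0,15]]'
python3 -m inch '[[0,0,-0.5,0,15],[0,0,-0.28,0,15],[0,0,0,0,15],[0,0,0,0,15]]'
python3 -m inch '[[0,0,-0.05,0,15],[0,0,0,0,15],[0,0,0,0,15]]'
python3 -m inch '[[0,0,-0.04,0,15],[0,0,0,0,15],[0,0,0,0,15]]'
```

```text
clock: 30.1
tool_pos: [0.5754, 0.2305, 0.2267]
eef_rot: [0.028, 1.0, -0.0, -0.0]
contact_force: [-0.5, -0.1, -3.6]
opening: 0.259
clock: 30.6
tool_pos: [0.5755, 0.2306, 0.1268]
eef_rot: [0.028, 1.0, 0.0, -0.0]
contact_force: [0.2, 0.2, -2.4]
opening: 0.256
clock: 31.0
tool_pos: [0.5764, 0.2308, 0.1091]
eef_rot: [0.029, 1.0, 0.0, 0.001]
contact_force: [-0.1, 0.4, -3.1]
opening: 0.264
clock: 31.3
tool_pos: [0.5762, 0.2306, 0.1077]
eef_rot: [0.029, 1.0, 0.0, 0.0]
contact_force: [0.6, 1.2, -4.0]
opening: 0.26
clock: 31.6
tool_pos: [0.5759, 0.2305, 0.1062]
eef_rot: [0.029, 1.0, 0.0, -0.0]
contact_force: [-0.1, 0.7, -3.1]
opening: 0.263
```

```bash
python3 -m inch '[[0,0,-0.04,0,15],[0,0,0,0,15],[0,0,0,0,15]]'
python3 -m inch '[[0,0,0,0,15],[0,0,0,0,28],[0,0,0,0,36],[0,0,0,0,36],[0,0,0,0,36]]'
python3 -m inch '[[0,0,0.3,0,36],[0,0,0.6,0,36],[0,0,1,0,36],[0,0,1,0,36],[0,0,1,0,36]]'
python3 -m inch '[[0,0,1,0,36],[0,0,1,0,36],[0,0,1,0,36],[0,0,1,0,36],[0,0,0.6,0,36]]'
python3 -m inch '[[-1,-0.7,0,0,60],[-1,-0.7,0,0,60],[-1,-0.8,0,0,60],[-1,-0.8,0,0,60],[-1,-0.8,0,0,60]]'
python3 -m inch '[[-1,-0.8,0,0,60],[-0.5,0,0,0,60],[0,0,0,0,60],[0,0,0,0,60],[0,0,0,0,60]]'
python3 - <<'E'
from h import *
to(.413,.115,.1,86.7)
for n in('wrist','scene'): axles(n);print()
axles('top',.012,'top9.png')
E
```

```text
clock: 31.9
tool_pos: [0.5761, 0.2307, 0.1054]
eef_rot: [0.028, 1.0, 0.0, 0.0]
contact_force: [0.3, -0.3, -1.8]
opening: 0.261
clock: 32.4
tool_pos: [0.5761, 0.2305, 0.1054]
eef_rot: [0.029, 1.0, 0.0, 0.0]
contact_force: [0.4, -0.3, -0.1]
opening: 0.408
clock: 32.9
tool_pos: [0.5761, 0.2307, 0.2051]
eef_rot: [0.028, 1.0, 0.0, 0.001]
contact_force: [0.4, -0.0, -0.0]
opening: 0.41
clock: 33.4
tool_pos: [0.5764, 0.2311, 0.3215]
eef_rot: [0.028, 1.0, 0.001, 0.002]
contact_force: [-0.7, 0.1, -0.1]
opening: 0.412
clock: 33.9
tool_pos: [0.4498, 0.1349, 0.319]
eef_rot: [0.028, 1.0, 0.0, 0.001]
contact_force: [0.4, 0.6, 0.0]
opening: 0.685
clock: 34.4
tool_pos: [0.4148, 0.1167, 0.3181]
eef_rot: [0.028, 1.0, 0.001, 0.001]
contact_force: [-1.0, 0.5, 0.4]
opening: 0.682
at [0.4148 0.1167 0.3181] yaw 86.8 units [-0.07 -0.07 -8.72] turn -0.01 F [-1.   0.5  0.4] op 0.682 t 34.4
wrist [250. 165.] 359 top centre [0.4122 0.114  0.0997] rect [0.4135 0.1139] 0.0121 hue 11.0 131.0
wrist [506. 269.] 55 top centre [0.5707 0.4402 0.0909] rect [0.5705 0.4405] 0.0073 hue 12.0 197.0
wrist [287. 278.] 198 top c
[... 549 characters left out ...]
.0126 hue 9.0 147.0
scene [339. 255.] 34 top centre [0.5958 0.2627 0.1005] rect [0.5896 0.2623] 0.0124 hue 9.0 147.0
scene [487. 254.] 15 top centre [0.4556 0.707  0.087 ] rect [0.4554 0.7065] 0.0198 hue 0.0 136.0

top [259. 160.] 27 top centre [ 0.609  -0.0822  0.1002] rect [ 0.6092 -0.0817] 0.0111 hue 1.0 164.0
top [161. 168.] 40 top centre [0.5875 0.2618 0.1109] rect [0.5885 0.262 ] 0.0115 hue 11.0 100.0
top [192. 173.] 40 top centre [0.5677 0.1529 0.1098] rect [0.5692 0.1537] 0.012 hue 12.0 96.0
top [354. 175.] 14 top centre [ 0.5477 -0.4159  0.1006] rect [ 0.5469 -0.4161] 0.012 hue 2.0 137.0
top [ 24. 280.] 1919 top centre [0.2173 0.7104 0.1006] rect [0.2192 0.7168] 0.1135 hue 1.0 180.0
```

The second axle was knocked aside by itself after release. It went from (0.575,0.230) to (0.588,0.262), still upright on the floor inside the cabinet (top at 0.111), so it can stay. The third goes to (0.608,0.195), gripped slightly higher to keep the gripper body off the slope.

```bash
python3 -m inch '[[-0.05,-0.1,-1,0,60],[0,0,-1,0,60],[0,0,-1,0,60],[0,0,-1,0,60],[0,0,-1,0,60]]'
python3 -m inch '[[0,0,-1,0,60],[0,0,-1,0,60],[0,0,-1,0,60],[0,0,-0.76,0,60],[0,0,0,0,60]]'
python3 -m inch '[[0,0,0,0,60],[0,0,0,0,15],[0,0,0,0,15],[0,0,0,0,15],[0,0,0,0,15]]' 35
python3 -m inch '[[0,0,0,0,15],[0,0,0,0,15],[0,0,0,0,15],[0,0,0,0,15],[0,0,0,0,15]]' 35
python3 -m inch '[[0,0,0.5,0,15],[0,0,1,0,15],[0,0,1,0,15],[0,0,1,0,15],[0,0,1,0,15]]'
python3 -m inch '[[0,0,1,0,15],[0,0,1,0,15],[0,0,1,0,15],[0,0,1,0,15],[0,0,0.5,0,15]]'
python3 -m inch '[[1,0.4,0,0,15],[1,0.4,0,0,15],[1,0.4,0,0,15],[1,0.4,0,0,15],[1,0.4,0,0,15]]'
python3 -m inch '[[1,0.4,0,0,15],[1,0.4,0,0,15],[0.8,0.4,0,0,15],[0,0,0,0,15],[0,0,0,0,15]]'
python3 - <<'E'
from h import *
to(.608,.195,.114,86.7)
s=snap('scene','s10.png');P=cloud(s);z=P[...,2];k=(np.hypot(P[...,0]-.608,P[...,1]-.195)<.04)&(z>.2)&(z<.245);q=P[k]
print('flange',len(q),circ(q),q.min(0),q.max(0));axles('top',.012)
E
```

```text
clock: 35.05
tool_pos: [0.4127, 0.1134, 0.1916]
eef_rot: [0.029, 1.0, 0.0, 0.0]
contact_force: [0.8, -0.1, 0.2]
opening: 0.681
clock: 35.55
tool_pos: [0.4117, 0.1133, 0.0967]
eef_rot: [0.028, 1.0, -0.001, -0.002]
contact_force: [-0.7, 0.3, 0.6]
opening: 0.68
clock: 36.05
tool_pos: [0.4125, 0.113, 0.0992]
eef_rot: [0.029, 1.0, 0.0, 0.0]
contact_force: [-0.0, -0.5, 0.5]
opening: 0.344
clock: 36.55
tool_pos: [0.4126, 0.1136, 0.099]
eef_rot: [0.028, 1.0, 0.001, 0.0]
contact_force: [-0.4, 2.1, 5.5]
opening: 0.262
clock: 37.05
tool_pos: [0.4112, 0.1119, 0.2117]
eef_rot: [0.029, 1.0, -0.001, -0.001]
contact_force: [1.7, -0.4, -2.0]
opening: 0.261
clock: 37.55
tool_pos: [0.4119, 0.1123, 0.3248]
eef_rot: [0.029, 1.0, -0.0, -0.0]
contact_force: [0.8, -0.6, -2.5]
opening: 0.262
clock: 38.05
tool_pos: [0.5372, 0.1621, 0.3224]
eef_rot: [0.029, 1.0, -0.001, -0.002]
contact_force: [0.4, -0.0, -2.6]
opening: 0.263
clock: 38.55
tool_pos: [0.6062, 0.1922, 0.3221]
eef_rot: [0.029, 1.0, -0.001, -0.002]
contact_force: [-0.4, -0.6, -2.2]
opening: 0.263
at [0.6062 0.1922 0.3221] yaw 86.7 units [ 0.07  0.11 -8.33] turn -0.00 F [-0.4 -0.6 -2.2] op 0.263 t 38.5
flange 66 (array([0.6099, 0.1917]), 0.024) [0.60893189 0.16782906 0.22366518] [0.63088321 0.21557872 0.24409273]
top [260. 160.] 32 top centre [ 0.6084 -0.0827  0.1002] rect [ 0.6072 -0.0824] 0.0116 hue 1.0 164.0
top [355. 175.] 15 top centre [ 0.5475 -0.417   0.1006] rect [ 0.5461 -0.415 ] 0.0125 hue 1.0 123.0
top [ 24. 280.] 1901 top centre [0.2164 0.7093 0.1006] rect [0.2193 0.7174] 0.1151 hue 1.0 179.0
```

```bash
python3 -m inch '[[0,0.1,-0.4,0,15],[0,0,-0.8,0,15],[0,0,-0.8,0,15],[0,0,-0.8,0,15],[0,0,-0.8,0,15]]'
python3 -m inch '[[0,0,-0.8,0,15],[0,0,-0.8,0,15],[0,0,-0.8,0,15],[0,0,-0.8,0,15],[0,0,-0.8,0,15]]'
python3 -m inch '[[0,0,-0.5,0,15],[0,0,-0.24,0,15],[0,0,0,0,15],[0,0,0,0,15]]'
python3 -m inch '[[0,0,-0.05,0,15],[0,0,0,0,15],[0,0,0,0,15]]'
```

```text
clock: 39.15
tool_pos: [0.6064, 0.1951, 0.2325]
eef_rot: [0.028, 1.0, -0.0, -0.0]
contact_force: [0.0, -0.1, -1.2]
opening: 0.267
clock: 39.65
tool_pos: [0.6064, 0.1952, 0.1326]
eef_rot: [0.028, 1.0, -0.0, -0.0]
contact_force: [-0.6, 0.5, -2.5]
opening: 0.263
clock: 40.05
tool_pos: [0.6076, 0.1958, 0.116]
eef_rot: [0.029, 1.0, 0.0, 0.001]
contact_force: [0.8, 0.0, -2.5]
opening: 0.263
clock: 40.35
tool_pos: [0.6074, 0.1956, 0.1145]
eef_rot: [0.029, 1.0, 0.0, 0.0]
contact_force: [0.2, -0.4, -3.1]
opening: 0.259
```

```bash
python3 -m inch '[[0,0,-0.06,0,15],[0,0,-0.04,0,15],[0,0,0,0,15],[0,0,0,0,15]]'
python3 -m inch '[[0,0,-0.03,0,15],[0,0,0,0,15],[0,0,0,0,15]]'
```

```text
clock: 40.75
tool_pos: [0.6072, 0.1955, 0.1114]
eef_rot: [0.029, 1.0, 0.0, -0.0]
contact_force: [-0.1, 0.2, -1.7]
opening: 0.258
clock: 41.05
tool_pos: [0.6074, 0.1957, 0.1111]
eef_rot: [0.029, 1.0, 0.0, 0.0]
contact_force: [0.1, -0.5, 0.2]
opening: 0.262
```

```bash
python3 -m inch '[[0,0,0,0,15],[0,0,0,0,28],[0,0,0,0,36],[0,0,0,0,36],[0,0,0,0,36]]'
python3 -m inch '[[0,0,0.3,0,36],[0,0,0.6,0,36],[0,0,1,0,36],[0,0,1,0,36],[0,0,1,0,36]]'
python3 -m inch '[[0,0,1,0,36],[0,0,1,0,36],[0,0,1,0,36],[0,0,1,0,36],[0,0,0.6,0,36]]'
python3 -m inch '[[-1,-1,0,0,60],[-1,-1,0,0,60],[-1,-1,0,0,60],[-1,-1,0,0,60],[-1,-1,0,0,60]]'
python3 -m inch '[[-1,-1,0,0,60],[-1,-1,0,0,60],[0,-1,0,0,60],[0,-1,0,0,60],[0,-1,0,0,60]]'
python3 -m inch '[[0,-1,0,0,60],[0,-1,0,0,60],[0,-1,0,0,60],[0,-1,0,0,60],[0,-1,0,0,60]]'
python3 -m inch '[[0,-1,0,0,60],[0,-1,0,0,60],[0,-1,0,0,60],[0,-1,0,0,60],[0,-1,0,0,60]]'
python3 -m inch '[[0.5,-1,0,0,60],[1,-1,0,0,60],[1,-1,0,0,60],[1,-1,0,0,60],[0,0,0,0,60]]'
python3 -m inch '[[0,0,0,0,60],[0,0,0,0,60]]'
python3 - <<'E'
from h import *
to(.551,-.407,.1,86.7)
axles('top',.012,'top11.png');axles('scene',.012,'sc11.png')
s=snap('wrist','w11.png');np.save('w11.npy',cloud(s))
a=cv2.imread('pics/top11.png')[120:200,120:240];b=cv2.imread('pics/sc11.png')[210:290,270:390];w=cv2.imread('pics/w11.png')
t=np.vstack([cv2.resize(x,(288,192),interpolation=2) for x in(a,b)]);cv2.imwrite('pics/m11.png',np.hstack([w,t]))
E
```

```text
clock: 41.55
tool_pos: [0.6072, 0.1955, 0.1107]
eef_rot: [0.029, 1.0, 0.0, -0.0]
contact_force: [0.2, -0.4, -0.1]
opening: 0.406
clock: 42.05
tool_pos: [0.6074, 0.1957, 0.2106]
eef_rot: [0.028, 1.0, 0.0, 0.001]
contact_force: [0.4, 0.0, 0.9]
opening: 0.407
clock: 42.55
tool_pos: [0.6076, 0.1961, 0.327]
eef_rot: [0.028, 1.0, 0.001, 0.002]
contact_force: [1.3, -0.1, -0.1]
opening: 0.41
clock: 43.05
tool_pos: [0.4811, 0.0697, 0.3245]
eef_rot: [0.028, 1.0, -0.0, 0.001]
contact_force: [1.1, -0.7, -0.2]
opening: 0.677
clock: 43.55
tool_pos: [0.4321, -0.0553, 0.3247]
eef_rot: [0.028, 1.0, -0.0, 0.001]
contact_force: [0.6, -0.1, 0.2]
opening: 0.683
clock: 44.05
tool_pos: [0.4323, -0.1803, 0.3246]
eef_rot: [0.028, 1.0, -0.0, 0.001]
contact_force: [0.6, 0.8, -1.0]
opening: 0.682
clock: 44.55
tool_pos: [0.4322, -0.3054, 0.3246]
eef_rot: [0.028, 1.0, -0.0, 0.001]
contact_force: [0.4, -0.4, 0.2]
opening: 0.676
clock: 45.05
tool_pos: [0.5217, -0.4072, 0.3236]
eef_rot: [0.03, 1.0, -0.001, 0.002]
contact_force: [0.1, 0.8, -0.3]
opening: 0.677
clock: 45.25
tool_pos: [0.5192, -0.4034, 0.324]
eef_rot: 
[... 354 characters left out ...]
] 0.0107 hue 1.0 164.0
top [161. 168.] 43 top centre [0.5874 0.2609 0.1101] rect [0.5891 0.2624] 0.0119 hue 11.0 101.0
top [192. 172.] 39 top centre [0.5682 0.1529 0.1111] rect [0.5695 0.1535] 0.0119 hue 12.0 97.0
top [ 24. 280.] 1904 top centre [0.2166 0.7094 0.1006] rect [0.2189 0.7145] 0.1135 hue 1.0 179.0
scene [296. 115.] 126 top centre [0.0535 0.0047 0.1099] rect [0.0253 0.0012] 0.0598 hue 11.0 74.0
scene [306. 238.] 57 top centre [0.5731 0.1535 0.1095] rect [0.571  0.1531] 0.0123 hue 9.0 148.0
scene [317. 251.] 58 top centre [0.609  0.1954 0.1105] rect [0.6068 0.1955] 0.0118 hue 9.0 138.0
scene [339. 252.] 54 top centre [0.5915 0.2619 0.1108] rect [0.5905 0.262 ] 0.0122 hue 10.0 147.0
```

View pics/m11.png

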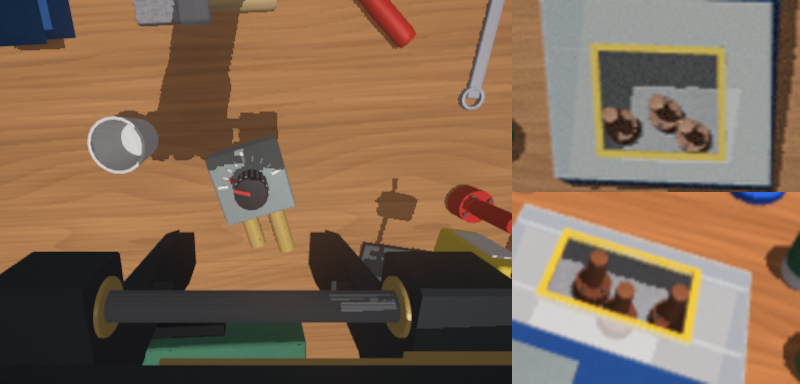

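All three axles stand inside the port, at inset (620,120), (665,112) and (690,133). The regulator's pointer runs from about (250,193) to (234,190), and the ticks fan out above the sleeve. I'll measure the angles.

```bash
cat > reg.py <<'E'
from h import *
np.set_printoptions(precision=4,suppress=True)
s=snap('wrist');P=cloud(s);H=hsv(s);z=P[...,2]
near=(np.hypot(P[...,0]-.551,P[...,1]+.407)<.075)
top=near&(z>.096)&(z<.106);q=P[top];c,rad=circ(q[np.hypot(*(q[:,:2]-np.median(q[:,:2],0)).T)<.023]);print('sleeve',c,rad,'z',np.median(q[:,2]))
red=near&((H[...,0]<7)|(H[...,0]>173))&(H[...,1]>110)&(z>.06);q=P[red]
d=q[:,:2]-c;print('pointer n',len(q),'far angle',np.degrees(np.arctan2(*d[np.hypot(*d.T)>.008].mean(0)[::-1])),'r',np.hypot(*d.T).min(),np.hypot(*d.T).max(),'z',q[:,2].min(),q[:,2].max())
l=cv2.fitLine(q[:,:2].astype(np.float32),2,0,.01,.01).ravel();print('line angle',np.degrees(np.arctan2(l[1],l[0])))
w=(near&(abs(z-.051)<.004)&(H[...,1]<40)&(H[...,2]>185)).astype(np.uint8)
nl,L,S,C=cv2.connectedComponentsWithStats(w,connectivity=4)
for i in range(1,nl):
    if S[i,4]>3:
        d=P[L==i][:,:2]-c;m=d.mean(0);print('tick %.1f n%d r %.3f-%.3f'%(np.degrees(np.arctan2(m[1],m[0]))%360,S[i,4],*np.percentile(np.hypot(*d.T),[0,100])))
b=near&(abs(z-.05)<.004);print('block',cv2.minAreaRect(P[b][:,:2].astype(np.float32)))
E
python3 reg.py
```

```text
sleeve [ 0.552  -0.4083] 0.0219 z 0.10062050297204753
pointer n 78 far angle -100.97596434333029 r 0.0006085338138067852 0.02211716237673213 z 0.06493505821976853 0.10400019467325955
line angle 73.31138
tick 194.3 n9 r 0.040-0.044
tick 215.2 n4 r 0.030-0.032
tick 235.8 n7 r 0.031-0.036
tick 111.8 n23 r 0.031-0.042
tick 256.4 n7 r 0.031-0.036
tick 276.3 n24 r 0.032-0.044
block ((0.5525122880935669, -0.4083629250526428), (0.10026618838310242, 0.09987319260835648), 14.013483047485352)
```

The pointer is at about 254°, which is value 1. Ticks run from 0 at 274° to 4 at 194°, so I need 60° clockwise (-10 units).

```bash
python3 -m inch '[[0.8,-0.19,-1,0,60],[0.51,0,-1,0,60],[0,0,-1,0,60],[0,0,-1,0,60],[0,0,-1,0,60]]'
python3 -m inch '[[0,0,-1,0,60],[0,0,-0.6,0,60],[0,0,0,0,60],[0,0,0,0,60],[0,0,0,0,60]]'
python3 - <<'E'
from h import *
to(.552,-.4083,.088,86.7);print(r.get_state()['q'].round(2))
E
python3 reg.py | head -3
```

```text
clock: 45.95
tool_pos: [0.5523, -0.409, 0.1976]
eef_rot: [0.028, 1.0, -0.0, 0.0]
contact_force: [-0.0, 0.1, -0.2]
opening: 0.678
clock: 46.45
tool_pos: [0.5534, -0.4097, 0.16]
eef_rot: [0.029, 1.0, -0.001, 0.001]
contact_force: [-0.9, -0.6, 0.9]
opening: 0.676
at [ 0.5534 -0.4097  0.16  ] yaw 86.7 units [-0.06  0.06 -2.88] turn -0.00 F [-0.9 -0.6  0.9] op 0.676 t 46.5
[ 0.77  0.91 -0.41  1.43  0.41  0.88  1.75]
sleeve [ 0.5522 -0.4079] 0.0218 z 0.10069035616650113
pointer n 238 far angle -102.79671579088104 r 0.0005703638091151185 0.02221896541970094 z 0.06289738736055367 0.10387903875935375
line angle 73.362114
```

```bash
python3 -m inch '[[-0.05,0.06,0,1,60],[0,0,0,1,60],[0,0,0,1,60],[0,0,0,1,60],[0,0,0,1,60]]'
python3 -m inch '[[0,0,0,0,60],[0,0,0,0,60]]'
python3 - <<'E'
from h import *
to(.5522,-.408,.088,86.7);print(r.get_state()['q'].round(2))
E
```

```text
clock: 47.0
tool_pos: [0.5517, -0.4082, 0.1595]
eef_rot: [-0.233, 0.972, -0.001, 0.001]
contact_force: [-0.4, 0.2, 0.4]
opening: 0.682
clock: 47.2
tool_pos: [0.5515, -0.408, 0.159]
eef_rot: [-0.23, 0.973, -0.0, 0.0]
contact_force: [0.1, -0.4, 0.1]
opening: 0.681
at [ 0.5515 -0.408   0.159 ] yaw 116.6 units [ 0.03  0.   -2.84] turn -4.98 F [ 0.1 -0.4  0.1] op 0.681 t 47.2
[ 0.83  0.93 -0.54  1.44  0.54  0.93  2.18]
```

```bash
python3 -m inch '[[0.03,0,-1,0,60],[0,0,-1,0,60],[0,0,-0.84,0,60],[0,0,0,0,60],[0,0,0,0,60]]'
python3 -m inch '[[0,0,0,0,34],[0,0,0,0,34],[0,0,0,0,34],[0,0,0,0,34],[0,0,0,0,34]]' 30
python3 -m inch '[[0,0,0,0,34],[0,0,0,0,34],[0,0,0,0,34]]' 30
python3 -m inch '[[0,0,0,-0.5,34],[0,0,0,-0.5,34],[0,0,0,-0.5,34],[0,0,0,-0.5,34],[0,0,0,-0.5,34]]'
python3 -m inch '[[0,0,0,-0.5,34],[0,0,0,-0.5,34],[0,0,0,-0.5,34],[0,0,0,-0.5,34],[0,0,0,-0.5,34]]'
python3 -m inch '[[0,0,0,-0.5,34],[0,0,0,-0.5,34],[0,0,0,-0.5,34],[0,0,0,-0.5,34],[0,0,0,-0.5,34]]'
python3 -m inch '[[0,0,0,-0.5,34],[0,0,0,-0.5,34],[0,0,0,-0.5,34],[0,0,0,-0.5,34],[0,0,0,-0.5,34]]'
python3 -m inch '[[0,0,0,0,34],[0,0,0,0,34],[0,0,0,0,34]]'
python3 - <<'E'
from h import *
to(.5522,-.408,.088,56.6)
E
```

```text
clock: 47.7
tool_pos: [0.5523, -0.4078, 0.0878]
eef_rot: [-0.231, 0.973, -0.0, 0.0]
contact_force: [0.8, -0.9, 0.2]
opening: 0.679
clock: 48.2
tool_pos: [0.5521, -0.4066, 0.0885]
eef_rot: [-0.231, 0.973, 0.001, 0.0]
contact_force: [-2.3, 3.5, 6.0]
opening: 0.466
clock: 48.5
tool_pos: [0.5521, -0.4066, 0.0886]
eef_rot: [-0.231, 0.973, 0.001, 0.0]
contact_force: [-2.3, 2.5, 5.8]
opening: 0.47
clock: 49.0
tool_pos: [0.5521, -0.4068, 0.0886]
eef_rot: [-0.101, 0.995, 0.001, 0.0]
contact_force: [-2.3, 2.8, 5.5]
opening: 0.467
clock: 49.5
tool_pos: [0.5522, -0.407, 0.0886]
eef_rot: [0.029, 1.0, 0.0, 0.0]
contact_force: [-1.5, 2.5, 5.4]
opening: 0.468
clock: 50.0
tool_pos: [0.5521, -0.4071, 0.0886]
eef_rot: [0.16, 0.987, 0.0, 0.0]
contact_force: [-2.0, 2.1, 5.2]
opening: 0.469
clock: 50.5
tool_pos: [0.5521, -0.4072, 0.0886]
eef_rot: [0.287, 0.958, 0.0, 0.0]
contact_force: [-2.2, 1.4, 5.1]
opening: 0.467
clock: 50.8
tool_pos: [0.5521, -0.4073, 0.0886]
eef_rot: [0.286, 0.958, 0.0, 0.0]
contact_force: [-2.2, 2.1, 6.4]
opening: 0.469
at [ 0.5521 -0.4073  0.0886] yaw 56.8 units [ 0.   -0.03 -0.02] turn -0.03 F [-2.2  2.1  6.4] op 0.469 t 50.8
```

Next I'll release, rise to look, and step back from the scale.

```bash
python3 -m inch '[[0,0,0,0,50],[0,0,0,0,60],[0,0,0,0,66],[0,0,0,0,66],[0,0,0,0,66]]'
python3 -m inch '[[0,0,0.5,0,66],[0,0,1,0,66],[0,0,1,0,66],[0,0,1,0,66],[0,0,1,0,66]]'
python3 -m inch '[[-1,0,1,0,66],[-1,0,1,0,66],[-1,0,1,0,66],[0,0,0,0,66],[0,0,0,0,66]]'
python3 reg.py
python3 - <<'E'
from h import *
to(0.5,-.4);axles('top',.012,'top12.png')
s=snap('wrist','w12.png');sc=snap('scene','sc12.png');P=cloud(s)
w=cv2.imread('pics/w12.png');v,u=np.nonzero(np.hypot(P[...,0]-.552,P[...,1]+.408)<.06);w=w[v.min():v.max(),u.min():u.max()]
b=cv2.imread('pics/sc12.png')
cv2.imwrite('pics/m12.png',np.hstack([b,cv2.resize(w,(288,384),interpolation=2)]))
z=cloud(sc)
E
```

```text
clock: 51.3
tool_pos: [0.552, -0.4078, 0.0871]
eef_rot: [0.286, 0.958, 0.0, 0.0]
contact_force: [0.5, 0.4, -0.4]
opening: 0.751
clock: 51.8
tool_pos: [0.5521, -0.4078, 0.2018]
eef_rot: [0.286, 0.958, -0.0, 0.0]
contact_force: [-0.3, -0.9, 0.7]
opening: 0.75
clock: 52.3
tool_pos: [0.4772, -0.408, 0.276]
eef_rot: [0.287, 0.958, -0.0, 0.001]
contact_force: [1.0, -0.5, -0.3]
opening: 0.749
sleeve [ 0.5513 -0.408 ] 0.0219 z 0.10065966623218214
pointer n 92 far angle -165.0175011188799 r 0.0009092524416116828 0.019569991990280654 z 0.09976555652880564 0.10375871608015125
line angle 13.258162
tick 131.5 n11 r 0.030-0.036
tick 111.1 n34 r 0.030-0.044
tick 195.9 n9 r 0.030-0.034
tick 216.7 n10 r 0.030-0.035
tick 237.0 n6 r 0.030-0.037
tick 258.2 n9 r 0.031-0.037
tick 277.4 n28 r 0.033-0.046
block ((0.5521516799926758, -0.40797218680381775), (0.09981289505958557, 0.09989532083272934), 14.135589599609375)
at [ 0.4776 -0.4073  0.2749] yaw 56.8 units [0.9  0.29 0.  ] turn 0.00 F [ 0.8 -0.5 -1.2] op 0.749 t 52.4
top [260. 160.] 29 top centre [ 0.6087 -0.0828  0.0998] rect [ 0.6087 -0.0824] 0.0109 hue 1.0 163.0
top [180. 163.] 40 top centre [0.6037 0.1955 0.1104] rect [0.6047 0.1957] 0.0119 hue 11.0 95.0
top [161. 168.] 40 top centre [0.5877 0.261  0.1105] rect [0.5883 0.2625] 0.0118 hue 12.0 101.0
top [192. 173.] 41 top centre [0.5678 0.153  0.1099] rect [0.5698 0.1531] 0.0124 hue 12.0 97.0
top [ 24. 280.] 1898 top centre [0.2177 0.711  0.1006] rect [0.2193 0.7178] 0.1152 hue 1.0 179.0
```

View pics/m12.png

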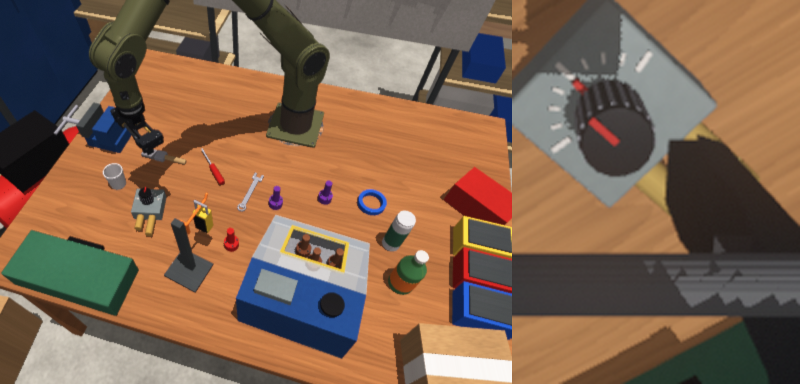

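The pointer is at 193° and tick 4 is at 194°. The lamp hangs at (203,215), the three axles stand in the cabinet, and the gripper is clear. I'll hand in.

```bash
python3 -c "
from plant import r
print(r.finish_job())"
```

```text
the job is handed in; nothing more can be done
None
```

I did all three parts in the order asked and handed the job in at about 52 s on the robot's clock; no verdict was reported.

- **Lamp:** It hangs by its loop on the orange hook. Before letting go I tugged it, and the bar came down about 24 mm, at about 5 N on the wrist. It now rests about 7 mm below its unloaded height, which matches the lamp's weight alone.
- **Axles:** Three were present. All three went in from above through the port, and I felt no unexpected force on the way. The last pictures show all three upright on the cabinet floor, with tops at about 0.11 m.
- **Knocked axle:** After I released the second axle, it shifted about 35 mm while the gripper was away. It is still upright on the floor but now stands partly under the port's left edge, so I left it there.
- **Regulator:** I turned the sleeve from 1 to 4. The pointer reads 193° and tick 4 is at about 194°.

The gripper was clear of everything at the end. The only check that disagreed was an early estimate of the hook's heading, -7° to -10°. Later depth readings gave -12°, which I used.

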